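# Torque the last wing nut of a photoreactor's clamp with a click wrench

### The job

Three of the four wing nuts that clamp the photoreactor's glass cell are already torqued and carry yellow witness paint; the fourth, bare one is only finger-tight. Take the click torque wrench from its rest, fit its slotted socket fully over the bare wing nut and turn it clockwise until the wrench clicks, then stop at once: pulling on past the click over-tightens the clamp and can crack the glass flange. Lay the wrench back on its rest as it lay before; do not bump the glass cell or disturb the other things on the bench.

Things in the scene. Friction and masses are not known exactly. Their poses are not given: they have to be found in the camera images.
- reactor: Photoreactor, fixed: stainless base 210 x 210 x 100 mm with a glass cell on top, clamped by two black crescent plates (top 118 mm above the bench). Origin: centre of the underside; x away from the robot at yaw 0, z up. Four wing nuts on a circle of radius 86 mm at 226, 314, 46, 134 degrees from x; the bare loose one is at 226 (front right as the robot sees), the others have a yellow stripe.
- nut_top (a point): The bare steel wing nut: wings 39 mm over all, 5 mm thick, their upper 4 mm tapered, top 20 mm above the clamp plate; hub 21 mm across, 8 mm high. Point: on its axis at the wings' top. x along the wings, turns with the nut; z up. Clockwise from above tightens: it runs easily (0.1 N m) for some 0.1 to 0.5 rad, differing each time, then seats; the torque rises to the click's 1.1 N m within 0.1 rad.
- wrench: Click torque wrench, 0.47 kg, 260 mm long, level in its rest. Origin: on its axis in the middle of the black grip (24 x 24 mm, flat-sided, 90 mm long), at the white line where it is held. x towards the head, z up. Before and behind the grip an 18 mm steel tube. Centre of mass 40 mm ahead of the origin. The head bends sideways on a pin 20 mm short of the socket's axis, held straight by a spring.
- wrench_socket (a point): Centre of the floor of the wing-nut socket's slot, 140 mm ahead of and 12 mm below the wrench's origin in its axes; it meets nut_top when fully on. The slot opens downwards, runs along the tool's x, 41 x 8 mm, 11.5 mm deep; block 49 x 22 mm outside, rim 23.5 mm below the tool's axis. Goes on with tool x along the wings within 4 degrees (either way round); play 9 degrees in all. No ratchet.
- rest: Wrench rest, fixed: aluminium base bar 200 x 60 x 8 mm with two blue V saddles 68 mm ahead of and 78 mm behind the origin, 14 mm long, 38 mm wide at the top, that carry the tube before and behind the grip. Origin: underside; x the way the wrench's head points, z up.
- rest_cradle (a point): The point 58 mm above rest's origin, same axes: wrench's origin lies here, axes parallel, when the wrench lies in its rest.
- cell: The fragile glass cell, part of the reactor: 106 mm across, top 193 mm above the bench; keep arm and tool off it. Four necks with stopcocks or a probe lean outwards at 10, 62, 100, 150 degrees from its x (the reactor's x), to 260 mm above the bench and 130 mm from its axis; none near the bare nut. Origin: on its axis 100 mm above the bench.
- clamp_load (a joint): Winding-up of the bare nut's clamp after seating, rad; stays when the wrench is off. 0 finger-tight, 0.005 to 0.008 at the click: too small to steer by its noisy reading. Held at the white line the wrench clicks at 6 to 9 N; then the nut's torque (pull x 140 mm plus the hand's twist) falls by a third or more within 5 mm of travel; 8 mm past the click the head meets its stop and loads the nut anew.
- amber_jar: Bystander: amber jar with black cap, 48 mm in diameter, 75 mm high. Origin: centre of the underside.
- beaker: Bystander: clear glass beaker, 68 mm across, 85 mm high. Origin: centre of the underside.
- spanner: Bystander: plain flat steel spanner, 180 mm long, 8 mm thick, lying on the bench. Origin: its middle.
- screwdriver: Bystander: screwdriver with red handle, 200 mm long, lying on the bench. Origin: its middle.
- spare_socket: Bystander: loose steel socket, 28 mm in diameter, 32 mm high. Origin: centre of the underside.
- spare_nut: Bystander: spare wing nut standing on the bench, 39 mm over the wings, 20 mm high. Origin: centre of the underside.
- stopper: Bystander: ground-glass stopper standing on its head, 32 mm across, 42 mm high. Origin: centre of the underside.
Things that resemble listed ones, but are neither listed nor needed, are in the scene too. Of the things that look like the rest, take the one that is farthest to the robot's right at the start.

How it is judged (in metres and radians):
On the way, in this order (a step that is already met when the one before it is completed fails the run):
1. the socket is fully over the bare wing nut, the slot's floor within 4 mm of the wings' top and within 4 mm of the nut's axis (horizontal distance between wrench_socket and nut_top below 0.004 m and z of wrench_socket in the frame of nut_top below 0.004 m), for 0.2 s.
2. the nut is tightened to the wrench's click (clamp wound up past 0.004 rad) (value of joint clamp_load above 0.004 rad), for 0.1 s.
At the end, for the whole second after the job is handed in: The bare nut is tightened to the click and no further (clamp wound up between 0.004 and 0.0125 rad), and the wrench lies still in both saddles of its rest, head the same way and socket hanging down as before, within 20 mm along and 6 mm across and in height of rest_cradle, let go (value of joint clamp_load between 0.004 and 0.0125 rad and x of wrench in the frame of rest_cradle between -0.02 and 0.02 m and y of wrench in the frame of rest_cradle between -0.006 and 0.006 m and z of wrench in the frame of rest_cradle between -0.006 and 0.006 m and x of wrench_socket in the frame of rest_cradle above 0.1 m and angle between wrench's own z axis and vertical below 0.4 rad and linear speed of wrench below 0.02 m/s); the robot touches nothing.
It fails at once if the nut is over-tightened: clamp wound up past 0.0125 rad (about 1.5 N m) (value of joint clamp_load above 0.0125 rad).
It fails at once if the glass cell is bumped with more than 3 N (contact force between anything else and cell above 3 N).
It fails at once if another thing on the bench is moved by more than 30 mm (distance of any of amber_jar, beaker, spanner, screwdriver, spare_socket, spare_nut, stopper from where it was at the start of the episode above 0.03 m).
It also fails if it takes over 72 s, if anything falls off the work surface, if the arm or the gripper's body presses on something with over 40 N, if the wrist force passes 120 N, or if a joint passes its speed limit or range.

### The arm

A 7-joint arm with a two-finger parallel gripper is mounted at the origin on the work surface. World frame = base frame: x ahead of the robot, y to its left, z up, the work surface at z = 0. Lengths are in m, angles in degrees, forces in N, time in s.
With the tool pointing down it reaches from about 0.425 to 0.95 m from the base axis. Payload 4.7 kg.
Tool frame: the origin (TCP) lies at the centre of the arm's flange, where the gripper is bolted on; the fingertips stand 182 mm ahead of it and the grasp point (between the pads) lies 164 mm ahead of it; y points along the fingers, z is the direction in which the jaws open and shut, and the axes are right-handed (so a half turn about y gives the same grasp; the last joint's range is limited). The gripper opens to 87 mm and grips with 3 to 60 N. Pads are 19 mm wide; open, the fingers measure 117 mm over their backs; the gripper's body (75 mm by 190 mm) begins 51 mm behind the grasp point.
Start: joints at [-74.479, 26.849, -2.785, 87.806, 1.381, 65.374, -4.715], TCP at [0.199, 0.645, 0.405] pointing down, gripper open.
Joint ranges: [-148.3, 148.3], [-19.14, 114.17], [-79.39, 73.82], [5.75, 140.21], [-59.74, 239.74], [12.07, 113.84], [-152.46, 152.46]. Speed limits (degrees/s): [147.25, 147.25, 180, 180, 180, 180, 180].

### API

Orientations are given as [roll, pitch, yaw] about the fixed x, y, z axes, in that order (R = Rz(yaw) Ry(pitch) Rx(roll)).
In Python, from cell import manip gives the robot as it stands.
- The arm moves only by the tool arm_command, never from a script. Its argument "deltas" is a list of rows, each an object of numbers: "dx", "dy", "dz": the shift along the world's x, y, z in mm; "ax", "ay", "az": the turn, a rotation vector about the world's x, y, z in rad. In form: [{"dx": .., "dy": .., "dz": .., "ax": .., "ay": .., "az": ..}, ...]. A call has 1 to 8 rows; each row shifts and turns the commanded pose from where the row before left it; what a row does not reach is not made up. A row lasts 1/12 s, in which the tool goes at most 41.7 mm and 7.16 degrees, less where a joint would pass 70% of its speed; a pose out of reach is approached as far as the arm can. A call with a gripper value outside its range is refused whole. "jaw" is the finger opening in mm, from 0 to 87, set as the call begins (left out, the last holds). The fingers move at their own pace and stop on an object; "newtons" is the grip in N (left out, the last holds). Time passes only in rows, so rows that do not move let the fingers close. It gives the time, the measured TCP pose, the force and the opening at its end, in the units of the state.
- manip.read_state(): the state, without advancing time (a new reading comes with each control period).
- manip.capture(name): name is "scene" or "top" or "wrist"; returns a dict with "img" (384x512x3 uint8, red, green, blue), "range_z" (384x512 float32, m along the optical axis (not along the pixel's ray), 0 where there is no reading), "intrinsics" (3x3 intrinsics, pixels), "rvec" (rotation vector, rad) and "tvec" (3), from world to camera coordinates, as OpenCV has them; the wrist camera has in their place "tool_from_camera" (4x4, takes a point from camera to tool coordinates, whose origin is the TCP and whose axes are the tool frame's). Camera axes: x right, y down, z forward; pixel columns grow to the right and rows downward; lengths in m; the calibration is good to about 2 mm. A picture is of the moment at which its call begins: read the wrist's pose just before it.
- manip.hand_in(): hands the job in, once; it reports no verdict.
Trained networks look in a picture, given as the dict that the camera call returned (one of the last four; its "shot" number tells which), for a name from the list of things; names that differ only in an ending like _2 or _b are one class to them, and where a whole thing is asked for, a point or a joint stands for the part that bears it (a point fixed in the world has none). Each returns a list of dicts, best first, with "confidence" (0 to 1); they miss things now and then, are a little off and sometimes report something else, mostly with a low value. They report only what shows in the picture. A call takes as long as a camera call. They do not tell look-alikes from the thing itself.
- manip.spot_in(picture, label): "centre" ([x, y, z] in m, in world coordinates, good to about 4 mm: the middle of the surface that is visible of it).
The state is a dict: "time": time; "q": joint angles; "qd": joint speeds; "joint_torque": joint torques, N m; "position": TCP position; "tool_rot": TCP orientation; "contact_force": force on the tool from outside, world axes, zero at the start; "torque": the same for the moment, N m; "finger_gap": finger opening in m.
Only numpy, scipy, OpenCV 4.12 (cv2) and the standard library are available. Lean on these libraries where they do the work, as an engineer would, in place of code of your own. Each camera call takes 0.05 s, during which the arm holds its last target.

## Working session

There is one attempt and no reset: what is moved stays moved. The work goes in short steps, Python scripts to look and compute and a tool call to move; the robot and the scene stay as the last step left them, time stands still between calls to the robot, and variables do not carry over. Pictures are saved under pics/ and viewed, and the job is handed in when it is done.

Besides the shell and the picture viewer there is one more tool, called as name([rows], argument=value, ...), one row to a line, values as JSON. arm_command: Moves the arm, as the interface text tells. Its arguments: {"type":"object","properties":{"deltas":{"type":"array","items":{"type":"object","properties":{"dx":{"type":"number"},"dy":{"type":"number"},"dz":{"type":"number"},"ax":{"type":"number"},"ay":{"type":"number"},"az":{"type":"number"}}}},"jaw":{"type":"number"},"newtons":{"type":"number"}},"required":["deltas"]}

```bash
ls; mkdir -p pics; python3 - <<'E'
from cell import manip
import cv2
print(manip.read_state())
for n in ["scene","top"]:
    p=manip.capture(n); cv2.imwrite(f"pics/{n}0.png",cv2.resize(p["img"][:,:,::-1],(800,600),interpolation=cv2.INTER_CUBIC))
    print(n,p["intrinsics"],p["rvec"],p["tvec"])
    for l in ["wrench","rest","reactor","cell","nut_top","wrench_socket","amber_jar","beaker","spanner","screwdriver","spare_socket","spare_nut","stopper"]:
        print(l,[(([round(float(x),3) for x in d["centre"]]),round(d["confidence"],2)) for d in manip.spot_in(p,l)][:4])
E
```

```text
pics
{'time': 0.0, 'q': array([-74.47803791,  26.89510024,  -2.78254042,  87.8726421 ,
         1.38261208,  65.37381461,  -4.71448778]), 'qd': array([-0.02451177,  0.07923354,  0.03103511,  0.0184695 ,  0.01487494,
       -0.07156625, -0.00687428]), 'joint_torque': array([-4.48528490e-04, -5.07958460e+01, -8.06733454e-02, -2.36156183e+01,
       -6.11630967e-02,  3.79361829e-02,  2.01933335e-04]), 'position': array([0.19927861, 0.64466139, 0.40373296]), 'tool_rot': array([-9.01077763e+01, -6.31614957e-03, -1.71758829e+01]), 'contact_force': array([-0.06852701, -0.03917483, -0.34661081]), 'torque': array([ 0.04644651,  0.01510542, -0.01651639]), 'finger_gap': 0.08740985041703624}
scene [[460.63571082   0.         252.02194801]
 [  0.         460.63571082 189.11453209]
 [  0.           0.           1.        ]] [ 0.84698573  2.74572174 -0.77276566] [ 0.44043093 -0.21813456  1.44761605]
wrench [([0.528, -0.233, 0.064], 0.83)]
rest [([0.331, -0.159, 0.005], 0.92), ([0.332, 0.243, 0.011], 0.67), ([0.527, -0.272, 0.007], 0.6)]
reactor [([0.649, 0.18, 0.116], 0.96)]
cell [([0.639, 0.163, 0
[... 497 characters left out ...]
35938 ] [0.01514091 0.53481607 1.04037783]
wrench [([0.517, -0.25, 0.064], 0.73)]
rest [([0.502, -0.28, 0.009], 0.82), ([0.331, 0.235, 0.007], 0.71), ([0.33, -0.166, 0.006], 0.65)]
reactor [([0.613, 0.138, 0.12], 0.84)]
cell [([0.622, 0.152, 0.197], 0.66)]
nut_top [([0.682, -0.423, 0.024], 0.46)]
wrench_socket [([0.52, -0.252, 0.064], 0.9)]
amber_jar [([0.613, 0.133, 0.117], 0.73), ([0.53, 0.378, 0.075], 0.63)]
beaker []
spanner [([0.737, -0.317, 0.008], 0.84)]
screwdriver [([0.685, -0.421, 0.026], 0.94)]
spare_socket [([0.689, -0.168, 0.032], 0.39)]
spare_nut [([0.417, -0.006, 0.009], 0.41)]
stopper [([0.613, 0.136, 0.12], 0.72), ([0.448, 0.363, 0.01], 0.46), ([0.506, -0.282, 0.011], 0.35)]
```

View pics/scene0.png

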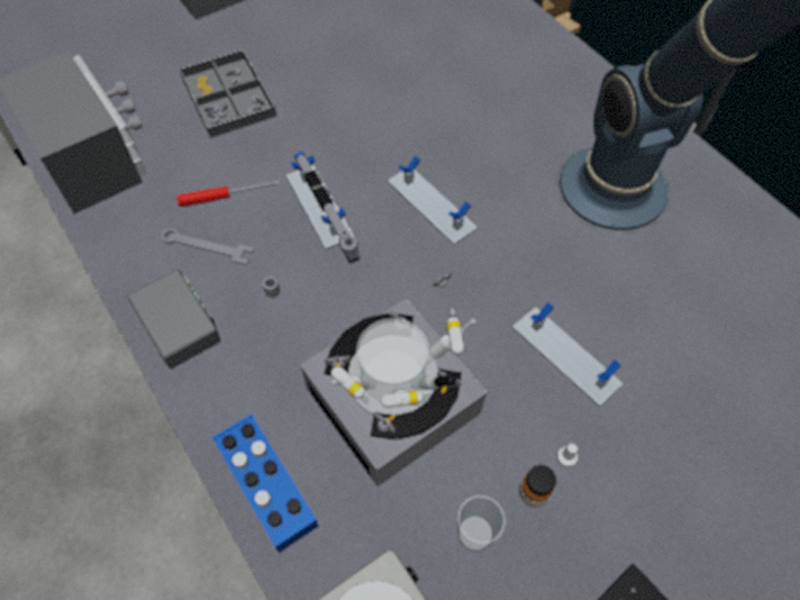

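View pics/top0.png

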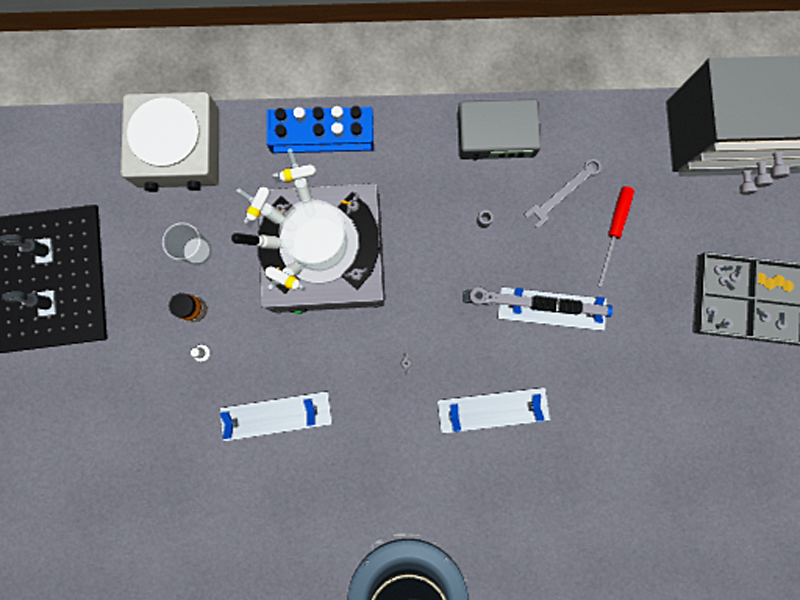

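```bash
cat > h.py <<'E'
from cell import manip
import numpy as np, cv2
from scipy.spatial.transform import Rotation as Ro
def world(p,st=None):
    K=p["intrinsics"]; z=p["range_z"]; v,u=np.mgrid[:384,:512]
    c=np.stack([(u-K[0,2])/K[0,0]*z,(v-K[1,2])/K[1,1]*z,z],-1)
    if "rvec" in p:
        R=cv2.Rodrigues(np.array(p["rvec"]))[0]; w=(c-np.array(p["tvec"]).ravel())@R
    else:
        T=np.array(p["tool_from_camera"]); t=c@T[:3,:3].T+T[:3,3]
        R=Ro.from_euler("xyz",st["tool_rot"],degrees=True).as_matrix(); w=t@R.T+st["position"]
    w[z==0]=np.nan
    return w
def proj(p,P,st=None):
    P=np.atleast_2d(P).astype(float)
    if "rvec" in p: return cv2.projectPoints(P,np.array(p["rvec"]),np.array(p["tvec"]),p["intrinsics"],None)[0][:,0]
    T=np.array(p["tool_from_camera"]); R=Ro.from_euler("xyz",st["tool_rot"],degrees=True).as_matrix()
    t=(P-st["position"])@R; c=(t-T[:3,3])@T[:3,:3]; q=c@p["intrinsics"].T
    return q[:,:2]/q[:,2:]
E
python3 - <<'E'
from h import *
for n in ["top","scene"]:
    p=manip.capture(n); w=world(p); im=p["img"]; np.savez(f"{n}0.npz",w=w,img=im)
    g=im.astype(int)
    reg=(w[...,1]<-0.1)&(w[...,1]>-.45)&(w[...,0]>.42)&(w[...,0]<.62)
    m=reg&(w[...,2]>.03)&(w[...,2]<.09)
    P=w[m]; 
    print(n,len(P))
    t=m&(w[...,2]>.058)
    Q=w[t]; d=Q[:,:2]; 
    vx,vy,x0,y0=cv2.fitLine(d.astype(np.float32),cv2.DIST_HUBER,0,.01,.01).ravel()
    print("axis az",np.degrees(np.arctan2(vy,vx)),x0,y0)
    s=np.sign(vy); a=np.array([vx,vy])*s; o=np.array([x0,y0])
    al=(d-o)@a; print("extent",np.percentile(al,[0,1,99,100]), "z",np.percentile(Q[:,2],[5,50,95,100]))
    # black grip
    dark=t&(im.max(-1)<60); D=w[dark]; al=(D[:,:2]-o)@a
    print("dark",len(D),np.percentile(al,[0,5,50,95,100]), o+a*(np.percentile(al,2)+np.percentile(al,98))/2, np.median(D[:,2]))
    bl=reg&(g[...,2]>120)&(g[...,0]<60)&(w[...,2]>.02); B=w[bl]; al=(B[:,:2]-o)@a
    for q in (al<0,al>=0): print("blue",q.sum(),B[q].mean(0),al[q].mean())
    # reactor top plate
    b=(w[...,0]>.4)&(w[...,0]<.85)&(w[...,1]>0)&(w[...,1]<.35)&(w[...,2]>.09)&(w[...,2]<.107)
    pts=w[b][:,:2].astype(np.float32); print("reactor",cv2.minAreaRect(pts),len(pts))
    cl=(w[...,0]>.4)&(w[...,0]<.85)&(w[...,1]>0)&(w[...,1]<.35)&(w[...,2]>.185)&(w[...,2]<.2)
    pts=w[cl][:,:2].astype(np.float32); print("cell",cv2.minEnclosingCircle(pts))
E
```

```text
top 882
axis az 81.768105 0.51738346 -0.25595254
extent [-0.12241605 -0.12043833  0.12732405  0.13024338] z [0.06084917 0.06880189 0.07369596 0.07793132]
dark 254 [-0.07124264 -0.06391425 -0.02157847  0.01645382  0.12995202] [ 0.51907066 -0.24429014] 0.07164564251438596
blue 61 [ 0.50310259 -0.36245707  0.0644202 ] -0.10745191376952751
blue 44 [ 0.52548301 -0.21412736  0.06266295] 0.04255392731922769
reactor ((0.6283729672431946, 0.13412299752235413), (0.21211794018745422, 0.2091771811246872), 1.6407850980758667) 1805
cell ((0.6290252208709717, 0.15023037791252136), 0.07288891822099686)
scene 743
axis az 81.54165 0.52146304 -0.24465977
extent [-0.13659376 -0.13098113  0.11963978  0.12199291] z [0.05948642 0.06658889 0.07199171 0.07730777]
dark 140 [-0.08034353 -0.07360266 -0.02764416  0.0041969   0.01003755] [ 0.5163468  -0.27906436] 0.06936375504504919
blue 22 [ 0.50402916 -0.36134974  0.06178296] -0.11798509464262405
blue 17 [ 0.51884209 -0.21102699  0.0609855 ] 0.03288143315313452
reactor ((0.6293313503265381, 0.1365557312965393), (0.21082530915737152, 0.21124760806560516), 1.6483765840530396) 2322
cell ((0.6264175772666931, 0.1528053730726242), 0.07055479288101196)
```

```bash
python3 - <<'E'
from h import *
p=manip.capture("wrist"); print(p["tool_from_camera"],p["intrinsics"])
p=manip.capture("top")
q=proj(p,[[.571,.0715,.138],[.514,-.282,.07],[.533,-.144,.06]]);print(q)
a=p["img"][130:195,150:250,::-1]; b=p["img"][150:230,280:400,::-1]
cv2.imwrite("pics/nutcrop.png",cv2.resize(a,(800,520),interpolation=cv2.INTER_CUBIC))
cv2.imwrite("pics/wcrop.png",cv2.resize(b,(780,520),interpolation=cv2.INTER_CUBIC))
E
```

```text
[[-1.90698989e-04  9.68295451e-01  2.49807692e-01 -6.63549082e-02]
 [ 1.13426988e-03 -2.49807327e-01  9.68294900e-01  2.00122957e-02]
 [ 9.99999339e-01  4.68002200e-04 -1.05067036e-03  6.65226084e-04]
 [ 0.00000000e+00  0.00000000e+00  0.00000000e+00  1.00000000e+00]] [[281.68398684   0.         252.93255857]
 [  0.         281.68398684 195.30374172]
 [  0.           0.           1.        ]]
[[226.70193379 173.6848472 ]
 [356.42453769 194.53690198]
 [305.87567366 189.67970485]]
```

View pics/nutcrop.png

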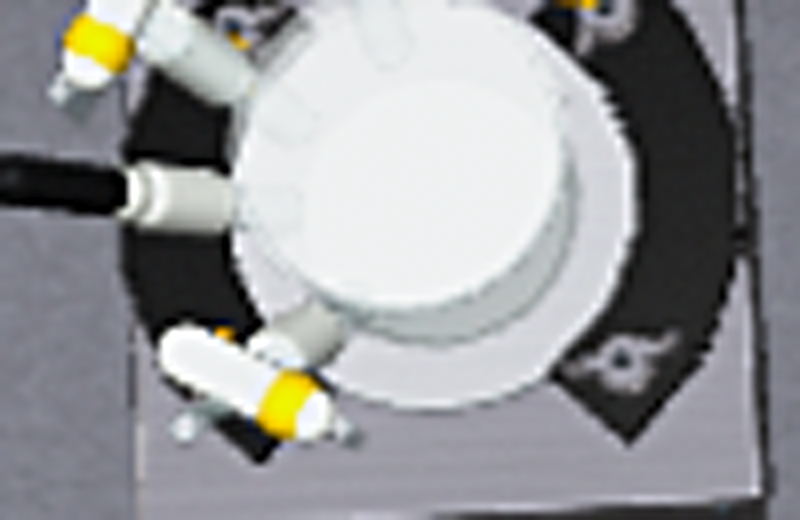

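View pics/wcrop.png

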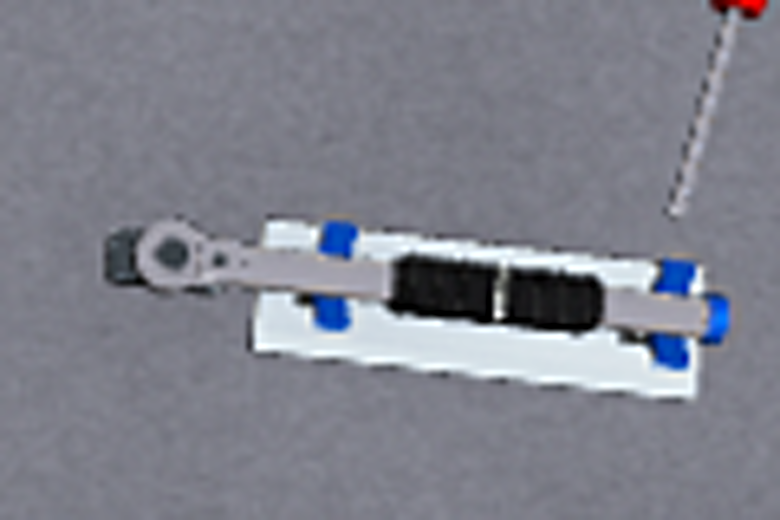

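arm_command([
  {"dx": 16,"dy": -28,"dz": 12,"az": -0.06},
  {"dx": 16,"dy": -28,"dz": 12,"az": -0.06},
  {"dx": 16,"dy": -28,"dz": 12,"az": -0.06},
  {"dx": 16,"dy": -28,"dz": 12,"az": -0.06},
  {"dx": 16,"dy": -28,"dz": 12,"az": -0.06},
  {"dx": 16,"dy": -28,"dz": 12,"az": -0.06},
  {"dx": 16,"dy": -28,"dz": 12,"az": -0.06},
  {"dx": 16,"dy": -28,"dz": 12,"az": -0.06},
], jaw=87)

```text
invalid input at $.deltas[0]: expected keys dx, dy, dz, ax, ay, az
```

arm_command([
  {"dx": 11,"dy": -34,"az": -0.08},
  {"dx": 11,"dy": -34,"az": -0.08},
  {"dx": 11,"dy": -34,"az": -0.08},
  {"dx": 11,"dy": -34,"az": -0.08},
  {"dx": 11,"dy": -34,"az": -0.08},
  {"dx": 11,"dy": -34,"az": -0.08},
  {"dx": 11,"dy": -34,"az": -0.08},
  {"dx": 11,"dy": -34,"az": -0.08},
])

```text
invalid input at $.deltas[0]: expected keys dx, dy, dz, ax, ay, az
```

arm_command([
  {"dx": 28,"dy": -26,"dz": -14,"az": -0.03},
  {"dx": 28,"dy": -26,"dz": -14,"az": -0.03},
  {"dx": 28,"dy": -26,"dz": -14,"az": -0.03},
  {"dx": 28,"dy": -26,"dz": -14,"az": -0.03},
  {"dx": 28,"dy": -26,"dz": -14,"az": -0.03},
  {},
  {},
  {},
])

```text
invalid input at $.deltas[0]: expected keys dx, dy, dz, ax, ay, az
```

```bash
python3 - <<'E'
from h import *
st=manip.read_state(); p=manip.capture("wrist"); w=world(p,st); np.savez("w1.npz",w=w,img=p["img"])
print(st["time"],st["position"],st["tool_rot"],st["contact_force"])
print(proj(p,[[.571,.0715,.138]],st))
cv2.imwrite("pics/w1.png",cv2.resize(p["img"][:,:,::-1],(800,600),interpolation=cv2.INTER_CUBIC))
print([(d["centre"],d["confidence"]) for d in manip.spot_in(p,"nut_top")])
E
```

```text
1.6 [0.19933559 0.64489553 0.40478022] [-8.99952033e+01  2.07621879e-03 -1.71774941e+01] [0.2338046  0.74795095 0.16913273]
[[-66.34350272 566.7416168 ]]
[]
```

View pics/w1.png

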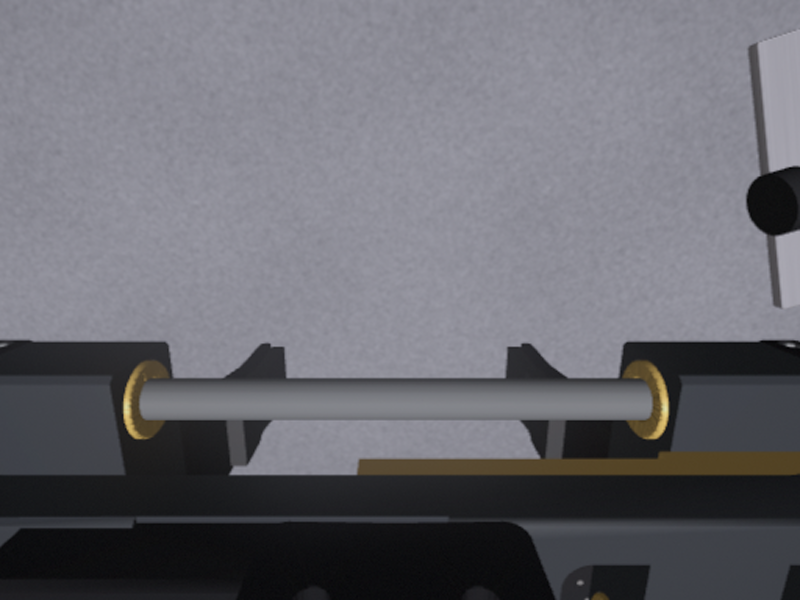

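The full set of keys is required, so I'm resending. The wrist view shows only bench and gripper; the rod blocks the rows below about 340.

arm_command([
  {"dx": 16,"dy": -28,"dz": 12,"ax": 0,"ay": 0,"az": -0.06},
  {"dx": 16,"dy": -28,"dz": 12,"ax": 0,"ay": 0,"az": -0.06},
  {"dx": 16,"dy": -28,"dz": 12,"ax": 0,"ay": 0,"az": -0.06},
  {"dx": 16,"dy": -28,"dz": 12,"ax": 0,"ay": 0,"az": -0.06},
  {"dx": 16,"dy": -28,"dz": 12,"ax": 0,"ay": 0,"az": -0.06},
  {"dx": 16,"dy": -28,"dz": 12,"ax": 0,"ay": 0,"az": -0.06},
  {"dx": 16,"dy": -28,"dz": 12,"ax": 0,"ay": 0,"az": -0.06},
  {"dx": 16,"dy": -28,"dz": 12,"ax": 0,"ay": 0,"az": -0.06},
], jaw=87)

```text
time: 2.37
position: [0.3278, 0.4193, 0.5015]
tool_rot: [-90.0, 0.0, -44.8]
contact_force: [0.6, -0.6, 0.7]
finger_gap: 0.0869
```

arm_command([
  {"dx": 11,"dy": -34,"dz": 0,"ax": 0,"ay": 0,"az": -0.08},
  {"dx": 11,"dy": -34,"dz": 0,"ax": 0,"ay": 0,"az": -0.08},
  {"dx": 11,"dy": -34,"dz": 0,"ax": 0,"ay": 0,"az": -0.08},
  {"dx": 11,"dy": -34,"dz": 0,"ax": 0,"ay": 0,"az": -0.08},
  {"dx": 11,"dy": -34,"dz": 0,"ax": 0,"ay": 0,"az": -0.08},
  {"dx": 11,"dy": -34,"dz": 0,"ax": 0,"ay": 0,"az": -0.08},
  {"dx": 11,"dy": -34,"dz": 0,"ax": 0,"ay": 0,"az": -0.08},
  {"dx": 11,"dy": -34,"dz": 0,"ax": 0,"ay": 0,"az": -0.08},
])

```text
time: 3.03
position: [0.4154, 0.147, 0.5011]
tool_rot: [-89.9, 0.0, -81.6]
contact_force: [0.5, 0.0, -0.4]
finger_gap: 0.087
```

arm_command([
  {"dx": 28,"dy": -26,"dz": -14,"ax": 0,"ay": 0,"az": -0.03},
  {"dx": 28,"dy": -26,"dz": -14,"ax": 0,"ay": 0,"az": -0.03},
  {"dx": 28,"dy": -26,"dz": -14,"ax": 0,"ay": 0,"az": -0.03},
  {"dx": 28,"dy": -26,"dz": -14,"ax": 0,"ay": 0,"az": -0.03},
  {"dx": 28,"dy": -26,"dz": -14,"ax": 0,"ay": 0,"az": -0.03},
  {"dx": 0,"dy": 0,"dz": 0,"ax": 0,"ay": 0,"az": 0},
  {"dx": 0,"dy": 0,"dz": 0,"ax": 0,"ay": 0,"az": 0},
  {"dx": 0,"dy": 0,"dz": 0,"ax": 0,"ay": 0,"az": 0},
])

```text
time: 3.7
position: [0.5552, 0.0193, 0.4306]
tool_rot: [-90.0, 0.0, -89.9]
contact_force: [0.8, 0.8, -0.0]
finger_gap: 0.0869
```

```bash
python3 - <<'E'
from h import *
st=manip.read_state(); p=manip.capture("wrist"); w=world(p,st); np.savez("w1.npz",w=w,img=p["img"])
print(st["time"],st["position"],st["tool_rot"],st["contact_force"])
print(proj(p,[[.571,.0715,.138]],st))
cv2.imwrite("pics/w2.png",cv2.resize(p["img"][:,:,::-1],(800,600),interpolation=cv2.INTER_CUBIC))
print([(d["centre"],d["confidence"]) for d in manip.spot_in(p,"nut_top")])
E
```

```text
3.7 [0.55520325 0.0193154  0.43063636] [-9.00375594e+01  1.58178322e-02 -8.99203526e+01] [ 0.80443289  0.77304116 -0.02768051]
[[268.08328141 139.73503812]]
[([0.5748, 0.072, 0.1271], 0.95)]
```

View pics/w2.png

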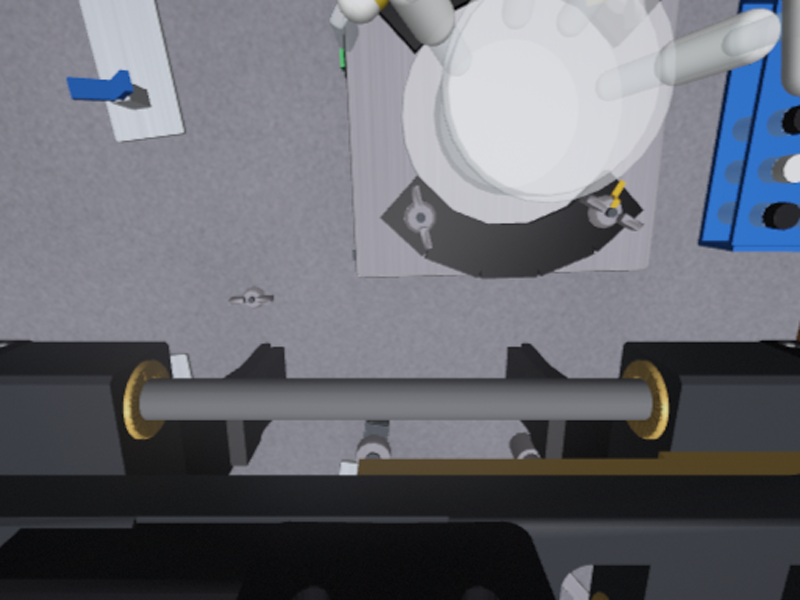

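Nut sits at about (420,217) with no yellow on it (bare); the yellow-striped one is at (610,212). Measuring its wings.

```bash
python3 - <<'E'
from h import *
d=np.load("w1.npz"); w=d["w"]; im=d["img"]
R=(slice(110,168),slice(240,300)); W=w[R]; 
m=(W[...,2]>.124)&(W[...,2]<.16)&(np.hypot(W[...,0]-.572,W[...,1]-.072)<.03)
P=W[m]; print(len(P),P.mean(0),P[:,2].max())
mm=m.astype(np.uint8)
for lo in (.124,.128,.132,.135):
    q=P[P[:,2]>lo]; u,s,vt=np.linalg.svd(q[:,:2]-q[:,:2].mean(0)); a=np.degrees(np.arctan2(vt[0,1],vt[0,0])); 
    r=cv2.minAreaRect(q[:,:2].astype(np.float32)); al=(q[:,:2]-q[:,:2].mean(0))@vt[0]
    print(lo,len(q),q.mean(0),"az",a,"rect",r, "mid",q[:,:2].mean(0)+vt[0]*(al.max()+al.min())/2)
b=(w[...,2]>.095)&(w[...,2]<.106)&(w[...,0]>.5)&(w[...,1]<.2)&(w[...,1]>0); print(cv2.minAreaRect(w[b][:,:2].astype(np.float32)))
cv2.imwrite("pics/nut2.png",cv2.resize(im[R][:,:,::-1],(600,580),interpolation=cv2.INTER_CUBIC))
E
```

```text
370 [0.57155176 0.07175571 0.13052007] 0.13904174691941407
0.124 370 [0.57155176 0.07175571 0.13052007] az -76.26487977890815 rect ((0.5716344118118286, 0.07162812352180481), (0.016056286171078682, 0.03793356195092201), 0.258823961019516) mid [0.57160953 0.07151938]
0.128 185 [0.57155517 0.07196959 0.13511154] az -76.18001801959089 rect ((0.5717337131500244, 0.0715537965297699), (0.005372658371925354, 0.03875168040394783), 13.200973510742188) mid [0.5716629  0.07153166]
0.132 151 [0.57160236 0.07195934 0.13610458] az -76.32233160433675 rect ((0.5717801451683044, 0.07156110554933548), (0.00498726312071085, 0.03874487802386284), 13.726531028747559) mid [0.57170372 0.07154287]
0.135 109 [0.57167629 0.07181388 0.13682605] az -76.2191247310625 rect ((0.571846604347229, 0.07156917452812195), (0.004185672849416733, 0.037882547825574875), 13.975857734680176) mid [0.57174358 0.07153954]
((0.6298156976699829, 0.11354151368141174), (0.20924340188503265, 0.16713900864124298), 1.685072422027588)
```

View pics/nut2.png

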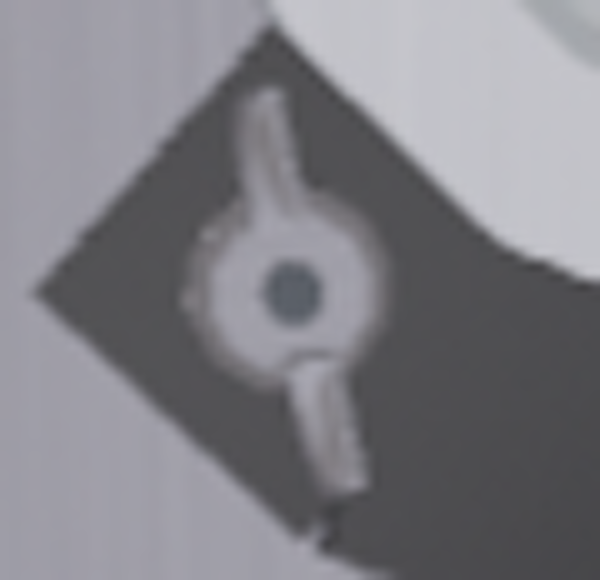

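arm_command([
  {"dx": -5,"dy": -37.5,"dz": -4,"ax": 0,"ay": 0,"az": -0.018},
  {"dx": -5,"dy": -37.5,"dz": -4,"ax": 0,"ay": 0,"az": -0.018},
  {"dx": -5,"dy": -37.5,"dz": -4,"ax": 0,"ay": 0,"az": -0.018},
  {"dx": -5,"dy": -37.5,"dz": -4,"ax": 0,"ay": 0,"az": -0.018},
  {"dx": -5,"dy": -37.5,"dz": -4,"ax": 0,"ay": 0,"az": -0.018},
  {"dx": -5,"dy": -37.5,"dz": -4,"ax": 0,"ay": 0,"az": -0.018},
  {"dx": -5,"dy": -37.5,"dz": -4,"ax": 0,"ay": 0,"az": -0.018},
  {"dx": -5,"dy": -37.5,"dz": -4,"ax": 0,"ay": 0,"az": -0.018},
])

```text
time: 4.47
position: [0.5151, -0.2812, 0.3997]
tool_rot: [-89.9, 0.1, -98.1]
contact_force: [0.3, -0.1, -0.0]
finger_gap: 0.0866
```

arm_command([
  {"dx": 0,"dy": 0,"dz": 0,"ax": 0,"ay": 0,"az": 0},
  {"dx": 0,"dy": 0,"dz": 0,"ax": 0,"ay": 0,"az": 0},
  {"dx": 0,"dy": 0,"dz": 0,"ax": 0,"ay": 0,"az": 0},
])

```text
time: 4.72
position: [0.5156, -0.2797, 0.3993]
tool_rot: [-89.9, 0.1, -98.1]
contact_force: [-0.7, 1.4, -0.3]
finger_gap: 0.0865
```

```bash
python3 - <<'E'
from h import *
st=manip.read_state(); p=manip.capture("wrist"); w=world(p,st); np.savez("w3.npz",w=w,img=p["img"])
print(st["time"],st["position"],st["tool_rot"],st["contact_force"],st["torque"])
im=p["img"]
cv2.imwrite("pics/w3.png",cv2.resize(im[:,:,::-1],(800,600),interpolation=cv2.INTER_CUBIC))
v=np.arange(384)[:,None]
reg=(w[...,1]<-0.1)&(w[...,1]>-.45)&(w[...,0]>.42)&(w[...,0]<.62)&(v<225)
a0=np.radians(81.7);o=np.array([.514,-.282]);ax=np.array([np.cos(a0),np.sin(a0)])
al=(w[...,:2]-o)@ax; 
for nm,lo,hi in (("grip",-.045,.045),("front",.055,.1),("rear",-.1,-.06),("all",-.1,.1)):
    m=reg&(w[...,2]>.06)&(w[...,2]<.08)&(al>lo)&(al<hi)&~((im[...,2]>120)&(im[...,0]<80))
    d=w[m][:,:2].astype(np.float32)
    if len(d)<10: print(nm,len(d)); continue
    vx,vy,x,y=cv2.fitLine(d,cv2.DIST_HUBER,0,.01,.01).ravel(); print(nm,len(d),np.degrees(np.arctan2(vy,vx)),x,y,"r",cv2.minAreaRect(d),np.percentile(w[m][:,2],[10,50,90]))
dk=reg&(w[...,2]>.055)&(w[...,2]<.08)&(im.max(-1)<70)&(abs(al)<.06); print("dark al",np.percentile(al[dk],[1,99]))
wh=reg&(w[...,2]>.055)&(w[...,2]<.08)&(im.min(-1)>150)&(abs(al)<.02); print("white",wh.sum(),w[wh].mean(0) if wh.any() else 0)
h=reg&(w[...,2]>.04)&(w[...,2]<.08)&(al>.12)&(al<.175); print("head",h.sum(), cv2.minAreaRect(w[h][:,:2].astype(np.float32)) if h.sum()>10 else 0)
E
```

```text
4.7167 [ 0.51562739 -0.2797191   0.39926757] [-8.99321306e+01  8.98577128e-02 -9.80772873e+01] [-0.7142659   1.44285126 -0.28549014] [-0.06954382  0.03533448  0.03594262]
grip 1596 81.44488 0.51583517 -0.2795971 r ((0.5157228112220764, -0.2822173237800598), (0.08965598046779633, 0.02426254190504551), 81.18060302734375) [0.06797562 0.06977071 0.07081776]
front 717 80.82054 0.5261536 -0.20560099 r ((0.5214786529541016, -0.20676332712173462), (0.041894637048244476, 0.046875759959220886), 13.694632530212402) [0.06191105 0.06555751 0.06720998]
rear 0
all 2483 81.849976 0.51923895 -0.25533605 r ((0.5231318473815918, -0.25579625368118286), (0.14626547694206238, 0.044887974858284), 87.62637329101562) [0.06407415 0.06893423 0.07060116]
dark al [-0.02201132  0.04602419]
white 75 [ 0.51090934 -0.28045232  0.06866364]
head 1088 ((0.5362130403518677, -0.14100658893585205), (0.04542982205748558, 0.031096847727894783), 81.51354217529297)
```

View pics/w3.png

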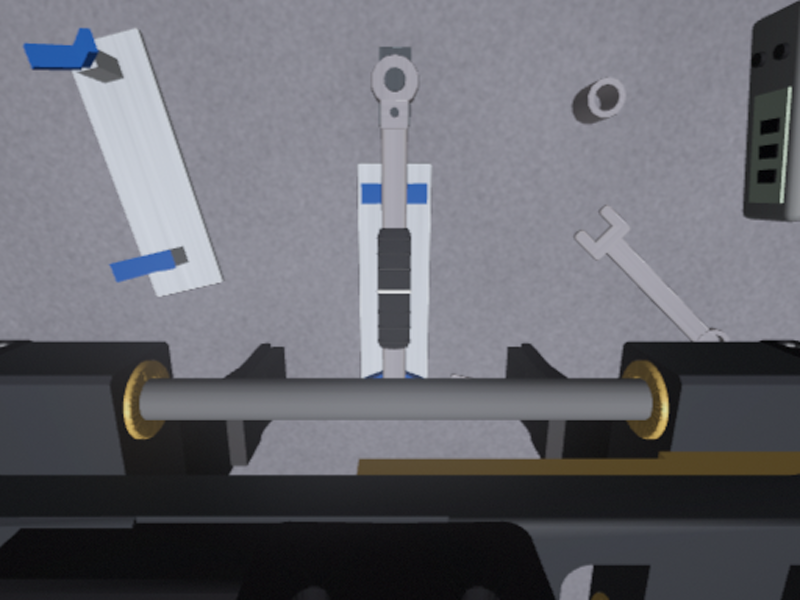

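arm_command([
  {"dx": 0.2,"dy": -1.5,"dz": -30,"ax": 0,"ay": 0,"az": 0},
  {"dx": 0,"dy": 0,"dz": -30,"ax": 0,"ay": 0,"az": 0},
  {"dx": 0,"dy": 0,"dz": -30,"ax": 0,"ay": 0,"az": 0},
  {"dx": 0,"dy": 0,"dz": -30,"ax": 0,"ay": 0,"az": 0},
  {"dx": 0,"dy": 0,"dz": -27,"ax": 0,"ay": 0,"az": 0},
  {"dx": 0,"dy": 0,"dz": -18,"ax": 0,"ay": 0,"az": 0},
  {"dx": 0,"dy": 0,"dz": -12,"ax": 0,"ay": 0,"az": 0},
  {"dx": 0,"dy": 0,"dz": 0,"ax": 0,"ay": 0,"az": 0},
])

```text
time: 5.43
position: [0.5157, -0.2802, 0.2197]
tool_rot: [-90.2, 0.1, -98.0]
contact_force: [-0.1, 0.6, 0.7]
finger_gap: 0.0869
```

arm_command([
  {"dx": 0,"dy": 0,"dz": 0,"ax": 0,"ay": 0,"az": 0},
  {"dx": 0,"dy": 0,"dz": 0,"ax": 0,"ay": 0,"az": 0},
  {"dx": 0,"dy": 0,"dz": 0,"ax": 0,"ay": 0,"az": 0},
  {"dx": 0,"dy": 0,"dz": 0,"ax": 0,"ay": 0,"az": 0},
  {"dx": 0,"dy": 0,"dz": 0,"ax": 0,"ay": 0,"az": 0},
  {"dx": 0,"dy": 0,"dz": 0,"ax": 0,"ay": 0,"az": 0},
  {"dx": 0,"dy": 0,"dz": 0,"ax": 0,"ay": 0,"az": 0},
  {"dx": 0,"dy": 0,"dz": 0,"ax": 0,"ay": 0,"az": 0},
], jaw=0, newtons=60)

```text
time: 6.1
position: [0.5155, -0.2826, 0.2219]
tool_rot: [-90.0, 0.0, -98.2]
contact_force: [0.6, -0.6, -0.5]
finger_gap: 0.0417
```

```bash
python3 - <<'E'
from h import *
st=manip.read_state(); p=manip.capture("wrist"); w=world(p,st); im=p["img"]
print(st["time"],st["position"],st["tool_rot"],st["contact_force"],st["torque"],st["finger_gap"])
cv2.imwrite("pics/w4.png",cv2.resize(im[:,:,::-1],(800,600),interpolation=cv2.INTER_CUBIC))
E
```

```text
6.1 [ 0.5154957  -0.28262731  0.22190291] [-8.99851002e+01  2.02700080e-03 -9.81939439e+01] [ 0.56387207 -0.57684671 -0.50487743] [-0.12420694  0.06283988  0.00957484] 0.0417440454023279
```

View pics/w4.png

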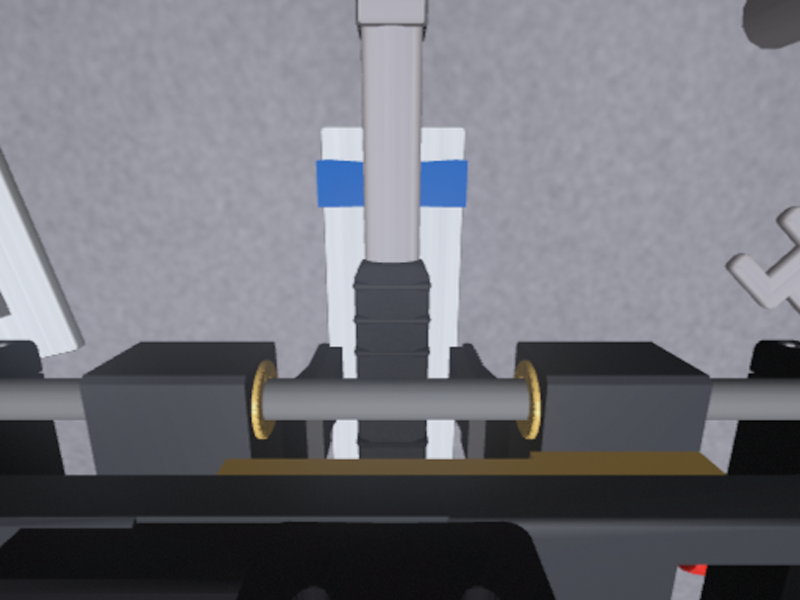

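The grip is centred between fingers that are still closing, and the tube lies in the blue saddle at (392,183). Waiting for the jaws to close.

arm_command([
  {"dx": 0,"dy": 0,"dz": 0,"ax": 0,"ay": 0,"az": 0},
  {"dx": 0,"dy": 0,"dz": 0,"ax": 0,"ay": 0,"az": 0},
  {"dx": 0,"dy": 0,"dz": 0,"ax": 0,"ay": 0,"az": 0},
  {"dx": 0,"dy": 0,"dz": 0,"ax": 0,"ay": 0,"az": 0},
  {"dx": 0,"dy": 0,"dz": 0,"ax": 0,"ay": 0,"az": 0},
  {"dx": 0,"dy": 0,"dz": 0,"ax": 0,"ay": 0,"az": 0},
  {"dx": 0,"dy": 0,"dz": 0,"ax": 0,"ay": 0,"az": 0},
  {"dx": 0,"dy": 0,"dz": 0,"ax": 0,"ay": 0,"az": 0},
])

```text
time: 6.82
position: [0.5148, -0.2826, 0.2216]
tool_rot: [-90.1, 0.0, -98.2]
contact_force: [-5.1, 0.9, 3.3]
finger_gap: 0.0234
```

arm_command([
  {"dx": 0,"dy": 0,"dz": 10,"ax": 0,"ay": 0,"az": 0},
  {"dx": 0,"dy": 0,"dz": 15,"ax": 0,"ay": 0,"az": 0},
  {"dx": 0,"dy": 0,"dz": 20,"ax": 0,"ay": 0,"az": 0},
  {"dx": 0,"dy": 0,"dz": 20,"ax": 0,"ay": 0,"az": 0},
  {"dx": 0,"dy": 0,"dz": 20,"ax": 0,"ay": 0,"az": 0},
  {"dx": 0,"dy": 0,"dz": 20,"ax": 0,"ay": 0,"az": 0},
  {"dx": 0,"dy": 0,"dz": 15,"ax": 0,"ay": 0,"az": 0},
  {"dx": 0,"dy": 0,"dz": 10,"ax": 0,"ay": 0,"az": 0},
])

```text
time: 7.48
position: [0.5164, -0.2826, 0.3539]
tool_rot: [-89.7, -0.1, -98.2]
contact_force: [0.4, -0.1, -4.3]
finger_gap: 0.0234
```

```bash
python3 - <<'E'
from h import *
st=manip.read_state(); p=manip.capture("wrist"); w=world(p,st); im=p["img"]
print(st["time"],st["position"],st["tool_rot"],st["contact_force"],st["torque"],st["finger_gap"])
cv2.imwrite("pics/w5.png",cv2.resize(im[:,:,::-1],(800,600),interpolation=cv2.INTER_CUBIC))
E
```

```text
7.4833 [ 0.51637368 -0.28261953  0.35386047] [-8.97446973e+01 -6.26602372e-02 -9.81612855e+01] [ 0.39702433 -0.11267328 -4.32946908] [-0.30142785  0.03159815 -0.06217804] 0.023355778961919565
```

View pics/w5.png

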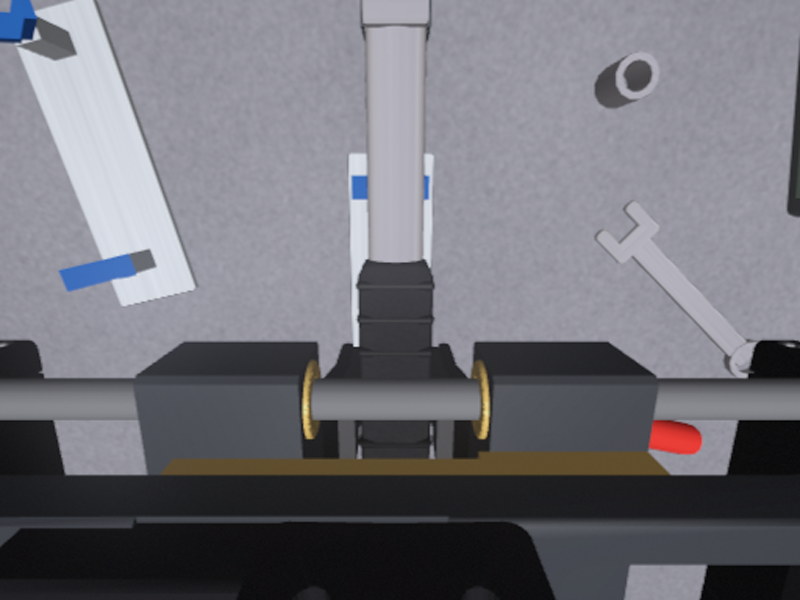

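```bash
cat > grip.py <<'E'
from h import *
def tool(p):
    K=p["intrinsics"]; z=p["range_z"]; v,u=np.mgrid[:384,:512]
    c=np.stack([(u-K[0,2])/K[0,0]*z,(v-K[1,2])/K[1,1]*z,z],-1); T=p["tool_from_camera"]
    return c@T[:3,:3].T+T[:3,3]
def an(p):
    t=tool(p); im=p["img"].astype(int)
    d=t[...,1]
    # tube rows 30..160
    L=[]
    for v in list(range(25,160,5)):
        r=np.where((d[v]>.14)&(d[v]<.175)&(abs(t[v,:,2])<.02))[0]
        if len(r)<8: continue
        zc=(t[v,r[0],2]+t[v,r[-1],2])/2; L.append((v,t[v,r,0].mean(),zc,d[v,r].min(),r[0],r[-1]))
    L=np.array(L); 
    f=np.polyfit(L[:,1],L[:,2],1); g=np.polyfit(L[:,1],L[:,3],1)
    print("tube rows",len(L),"yaw slope deg",np.degrees(np.arctan(f[0])),"lat at x=0 mm",f[1]*1e3,"pitch slope deg",np.degrees(np.arctan(g[0])),"ytop at x=0",g[1],"at head -.14",np.polyval(g,-.14), "lat at head",np.polyval(f,-.14))
    col=im[:,246:260].mean((1,2)); cx=t[:,246:260,0].mean(1); cy=d[:,246:260].mean(1)
    for v in list(range(8,22))+list(range(162,176)): print(v,round(col[v]),round(cx[v]*1e3,1),round(cy[v]*1e3,1))
E
python3 - <<'E'
from grip import *
st=manip.read_state();p=manip.capture("wrist"); print(st["time"],st["position"]); an(p)
st=manip.read_state();print(st["time"],st["position"],st["tool_rot"],st["torque"])
E
```

```text
7.5333 [ 0.51659618 -0.28296729  0.3550997 ]
tube rows 27 yaw slope deg 0.20079975354882915 lat at x=0 mm 1.6633532767218733 pitch slope deg -0.32887495369949626 ytop at x=0 0.15390978374788242 at head -.14 0.15471338568105145 lat at head 0.001172704910823514
8 178 -114.7 154.0
9 179 -114.2 153.5
10 179 -113.9 153.6
11 178 -113.4 153.3
12 176 -113.2 153.7
13 175 -112.8 153.6
14 168 -112.5 153.9
15 117 -112.2 154.2
16 126 -112.2 155.3
17 178 -112.0 156.0
18 180 -111.6 155.9
19 180 -111.1 155.6
20 180 -110.9 156.0
21 180 -110.5 155.8
162 182 -49.8 155.5
163 182 -49.4 155.4
164 182 -48.9 155.1
165 182 -48.4 155.1
166 182 -47.9 155.5
167 171 -47.5 155.2
168 75 -46.8 156.5
169 66 -46.4 155.6
170 68 -47.7 145.0
171 71 -47.3 144.4
172 71 -45.3 153.5
173 70 -44.9 153.0
174 70 -44.4 153.1
175 70 -44.0 152.5
7.5833 [ 0.51634557 -0.28277066  0.35357928] [-8.97215876e+01 -6.44930853e-02 -9.81582225e+01] [-0.26868     0.11718275  0.004867  ]
```

arm_command([
  {"dx": 4.5,"dy": 25,"dz": 0,"ax": 0,"ay": 0,"az": 0.048},
  {"dx": 4.5,"dy": 35,"dz": 0,"ax": 0,"ay": 0,"az": 0.048},
  {"dx": 4.5,"dy": 37,"dz": 0,"ax": 0,"ay": 0,"az": 0.048},
  {"dx": 4.5,"dy": 38,"dz": 0,"ax": 0,"ay": 0,"az": 0.048},
  {"dx": 4.5,"dy": 37,"dz": 0,"ax": 0,"ay": 0,"az": 0.048},
  {"dx": 4.5,"dy": 35,"dz": 0,"ax": 0,"ay": 0,"az": 0.048},
  {"dx": 4.5,"dy": 33,"dz": -2,"ax": 0,"ay": 0,"az": 0.048},
  {"dx": 5,"dy": 27,"dz": -2,"ax": 0,"ay": 0,"az": 0.048},
])

```text
time: 8.25
position: [0.5517, -0.0121, 0.3465]
tool_rot: [-90.1, 0.1, -75.9]
contact_force: [1.5, 0.0, -4.8]
finger_gap: 0.0235
```

arm_command([
  {"dx": 0,"dy": 0,"dz": -2,"ax": 0,"ay": 0,"az": 0},
  {"dx": 0,"dy": 0,"dz": 0,"ax": 0,"ay": 0,"az": 0},
  {"dx": 0,"dy": 0,"dz": 0,"ax": 0,"ay": 0,"az": 0},
  {"dx": 0,"dy": 0,"dz": 0,"ax": 0,"ay": 0,"az": 0},
  {"dx": 0,"dy": 0,"dz": 0,"ax": 0,"ay": 0,"az": 0},
  {"dx": 0,"dy": 0,"dz": 0,"ax": 0,"ay": 0,"az": 0},
  {"dx": 0,"dy": 0,"dz": 0,"ax": 0,"ay": 0,"az": 0},
  {"dx": 0,"dy": 0,"dz": 0,"ax": 0,"ay": 0,"az": 0},
])

```text
time: 8.92
position: [0.552, -0.0161, 0.3458]
tool_rot: [-90.0, 0.0, -76.2]
contact_force: [0.5, -0.5, -5.2]
finger_gap: 0.0237
```

```bash
cat > nut.py <<'E'
from grip import *
def nut(p,c,rad=.03):
    t=tool(p); 
    m=(np.hypot(t[...,0]-c[0],t[...,2]-c[1])<rad)
    y0=np.median(t[...,1][m&(t[...,1]>.18)]); print("plate y",y0)
    for lo in (.008,.012,.015):
        q=t[m&(t[...,1]<y0-lo)&(t[...,1]>y0-.03)][:,[0,2]].astype(np.float32)
        r=cv2.minAreaRect(q); vx,vz,x,z=cv2.fitLine(q,cv2.DIST_L2,0,.01,.01).ravel()
        print(lo,len(q),"rect c",r[0],r[1],"slope deg",np.degrees(np.arctan(vz/vx)),"mean",q.mean(0))
E
python3 - <<'E'
from nut import *
st=manip.read_state();p=manip.capture("wrist"); print(st["time"],st["position"],st["tool_rot"],st["contact_force"],st["torque"])
cv2.imwrite("pics/w6.png",cv2.resize(p["img"][:,:,::-1],(800,600),interpolation=cv2.INTER_CUBIC)); np.savez("w6.npz",t=tool(p),img=p["img"])
an(p); nut(p,(-.08,.04))
st=manip.read_state();print(st["time"],st["position"],st["tool_rot"],st["torque"])
E
```

```text
8.9167 [ 0.55197265 -0.01610289  0.34584567] [-8.99866075e+01  1.28455758e-03 -7.62474423e+01] [ 0.48551103 -0.5096884  -5.16076633] [-0.25677383 -0.00674654  0.04065983]
tube rows 27 yaw slope deg 0.12494259191520767 lat at x=0 mm 1.5252541285809726 pitch slope deg -0.6619413694375409 ytop at x=0 0.15337642671980892 at head -.14 0.1549939265739535 lat at head 0.0012199612999781242
8 161 -114.0 153.7
9 161 -113.6 153.7
10 162 -113.3 153.7
11 161 -112.9 153.7
12 159 -112.5 153.6
13 158 -112.2 153.9
14 151 -108.8 144.8
15 104 -111.6 154.2
16 110 -111.6 155.4
17 160 -111.3 155.6
18 163 -111.0 155.9
19 163 -110.6 155.8
20 163 -110.1 155.5
21 163 -109.9 156.0
162 164 -49.2 155.3
163 164 -48.8 155.1
164 164 -48.2 155.5
165 164 -47.8 155.2
166 164 -47.3 155.3
167 153 -46.8 155.6
168 59 -46.1 156.5
169 52 -45.8 155.4
170 55 -45.5 154.5
171 57 -45.1 153.9
172 57 -44.7 153.2
173 57 -44.3 152.9
174 57 -43.8 152.9
175 57 -43.4 152.7
plate y 0.22811583989690407
0.008 742 rect c (-0.08059069514274597, 0.04002247378230095) (0.015570400282740593, 0.03844473510980606) slope deg -0.062598005 mean [-0.08098699  0.03951133]
0.012 464 rect c (-0.08059509843587875, 0.0401100292801857) (0.03835161775350571, 0.006088139023631811) slope deg 0.040770516 mean [-0.08117478  0.03961924]
0.015 353 rect c (-0.08064467459917068, 0.04005032032728195) (0.0054816813208162785, 0.038360971957445145) slope deg 0.11196522 mean [-0.08143353  0.03969812]
8.9667 [ 0.55197444 -0.01591996  0.34582977] [-8.99871555e+01  4.44232800e-03 -7.62288542e+01] [-0.3045269  -0.01650533  0.02271696]
```

View pics/w6.png

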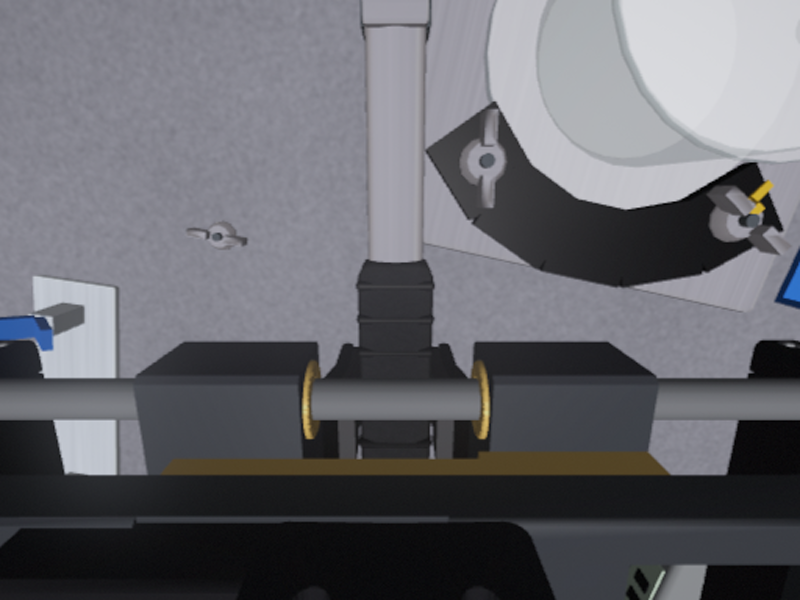

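```bash
python3 - <<'E'
from h import *
d=np.load("w3.npz"); w=d["w"]; im=d["img"].astype(int)
a=np.radians(81.85); ax=np.array([np.cos(a),np.sin(a)]); o=np.array([.5153,-.2811])
al=(w[...,:2]-o)@ax
s=slice(249,257); 
for v in range(28,224):
    if v<100 or 140<v<152 or 180<v<192 or v>215: print(v,round(im[v,s].mean()),np.round(np.nanmedian(al[v,s])*1e3,1),np.round(np.nanmedian(w[v,s,2])*1e3,1),end=" | ")
R=(slice(25,90),slice(225,282))
cv2.imwrite("pics/head3.png",cv2.resize(d["img"][R][:,:,::-1],(520,600),interpolation=cv2.INTER_CUBIC))
E
```

```text
28 139 180.4 0.3 | 29 136 179.5 -0.2 | 30 111 164.0 50.1 | 31 92 163.1 50.1 | 32 92 162.3 49.7 | 33 92 161.3 49.5 | 34 99 160.4 49.5 | 35 132 155.4 64.4 | 36 165 154.3 65.1 | 37 165 153.3 65.6 | 38 165 152.3 65.9 | 39 165 151.4 65.9 | 40 166 150.5 65.8 | 41 166 149.5 66.1 | 42 161 148.7 65.6 | 43 130 147.2 67.9 | 44 98 146.2 68.5 | 45 92 145.2 68.9 | 46 92 144.2 69.2 | 47 92 143.4 68.7 | 48 92 142.5 68.8 | 49 92 141.6 68.8 | 50 92 140.6 69.0 | 51 93 139.7 68.9 | 52 93 138.7 69.3 | 53 93 137.8 69.0 | 54 93 137.0 68.7 | 55 92 136.1 68.6 | 56 91 135.1 69.0 | 57 96 134.1 69.3 | 58 127 133.6 67.2 | 59 167 133.0 65.7 | 60 167 131.9 66.1 | 61 167 131.0 65.9 | 62 167 130.0 66.2 | 63 169 129.3 65.1 | 64 175 127.6 69.0 | 65 168 126.8 68.6 | 66 169 125.8 68.9 | 67 166 124.9 68.8 | 68 157 123.9 68.8 | 69 132 122.7 70.2 | 70 119 121.7 70.8 | 71 115 120.8 70.3 | 72 115 119.9 70.5 | 73 121 118.9 70.6 | 74 135 117.9 70.7 | 75 162 117.3 68.7 | 76 167 116.3 69.2 | 77 167 115.3 69.3 | 78 168 114.4 68.8 | 79 168 113.4 69.1 | 80 167 112.4 69.1 | 81 164 111.5 68.9 | 82 153 110.7 67.8 | 83 168 109.9 66.2 |
[... 195 characters left out ...]
6.7 | 94 168 99.1 65.8 | 95 169 98.1 66.1 | 96 169 97.1 66.5 | 97 169 96.1 66.8 | 98 169 95.0 67.2 | 99 169 94.1 66.0 | 141 169 50.5 66.5 | 142 169 49.5 66.9 | 143 169 48.4 66.5 | 144 169 47.3 66.8 | 145 159 46.2 66.7 | 146 79 45.1 65.8 | 147 66 44.2 68.2 | 148 67 43.2 68.9 | 149 68 42.1 69.3 | 150 68 41.1 69.7 | 151 68 40.0 70.2 | 181 73 6.7 70.2 | 182 72 5.5 69.8 | 183 72 4.4 69.9 | 184 73 3.2 69.9 | 185 134 2.1 70.0 | 186 213 1.1 70.5 | 187 206 -0.1 70.4 | 188 73 -1.3 70.2 | 189 73 -2.5 70.1 | 190 73 -3.7 70.0 | 191 73 -4.8 69.9 | 216 73 -34.6 69.9 | 217 73 -35.7 70.1 | 218 72 -37.0 70.1 | 219 76 -38.0 70.7 | 220 73 -39.3 70.3 | 221 72 -40.7 69.8 | 222 81 -42.2 69.1 | 223 124 -44.7 65.6 |
```

View pics/head3.png

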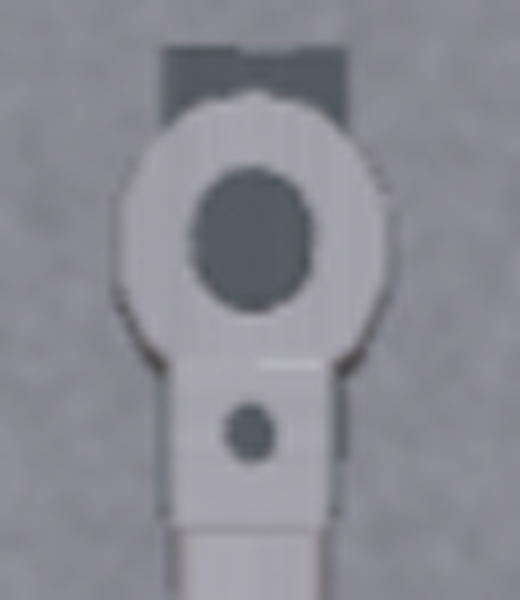

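arm_command([
  {"dx": 8,"dy": -8,"dz": 0,"ax": 0,"ay": 0,"az": 0},
  {"dx": 12,"dy": -12,"dz": 0,"ax": 0,"ay": 0,"az": 0},
  {"dx": 14,"dy": -14,"dz": 0,"ax": 0,"ay": 0,"az": 0},
  {"dx": 12,"dy": -10,"dz": 0,"ax": 0,"ay": 0,"az": 0},
  {"dx": 6.2,"dy": -5.9,"dz": -4,"ax": 0,"ay": 0,"az": 0},
  {"dx": 0,"dy": 0,"dz": -4,"ax": 0,"ay": 0,"az": 0},
  {"dx": 0,"dy": 0,"dz": -4,"ax": 0,"ay": 0,"az": 0},
  {"dx": 0,"dy": 0,"dz": -3,"ax": 0,"ay": 0,"az": 0},
])

```text
time: 9.63
position: [0.6035, -0.0648, 0.3296]
tool_rot: [-90.1, 0.1, -76.1]
contact_force: [-0.7, 0.9, -5.6]
finger_gap: 0.0237
```

arm_command([
  {"dx": 0,"dy": 0,"dz": 0,"ax": 0,"ay": 0,"az": 0},
  {"dx": 0,"dy": 0,"dz": 0,"ax": 0,"ay": 0,"az": 0},
  {"dx": 0,"dy": 0,"dz": 0,"ax": 0,"ay": 0,"az": 0},
  {"dx": 0,"dy": 0,"dz": 0,"ax": 0,"ay": 0,"az": 0},
  {"dx": 0,"dy": 0,"dz": 0,"ax": 0,"ay": 0,"az": 0},
])

```text
time: 10.05
position: [0.6042, -0.0653, 0.3311]
tool_rot: [-90.0, 0.0, -76.2]
contact_force: [-0.2, -0.5, -4.1]
finger_gap: 0.0234
```

```bash
python3 - <<'E'
from grip import *
st=manip.read_state(); print(st["time"],st["position"],st["tool_rot"],st["contact_force"],st["torque"])
for n in("wrist","scene","top"):
    p=manip.capture(n); im=p["img"][:,:,::-1]
    if n=="wrist": c=im
    else:
        u,v=proj(p,[[.5717,.0715,.145]])[0].astype(int); print(u,v); c=im[v-36:v+36,u-48:u+48]
    cv2.imwrite(f"pics/a7{n}.png",cv2.resize(c,(800,600) ,interpolation=cv2.INTER_CUBIC))
E
```

```text
10.05 [ 0.60418771 -0.06528416  0.3311014 ] [-8.99630076e+01  3.75676917e-03 -7.61688415e+01] [-0.15095434 -0.48695268 -4.14750789] [-0.25568879  0.01355589 -0.03245308]
256 201
226 172
```

View pics/a7scene.png

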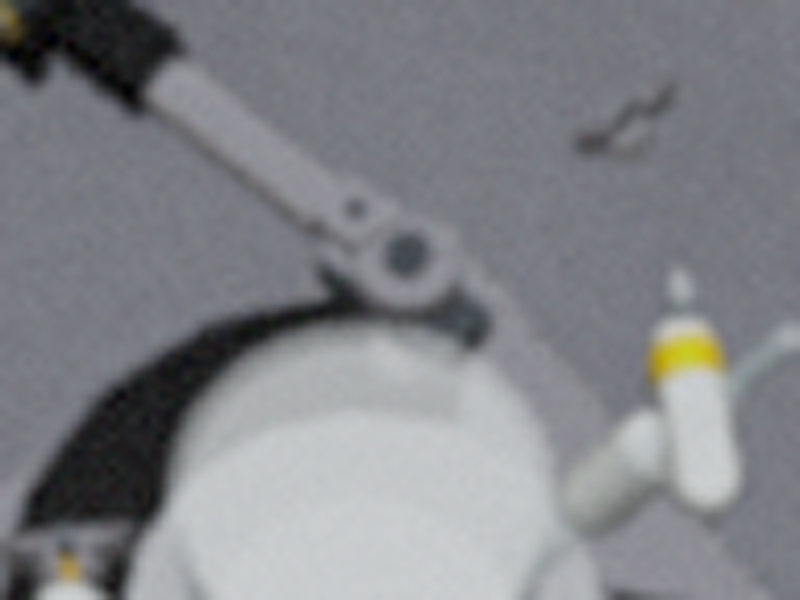

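View pics/a7top.png

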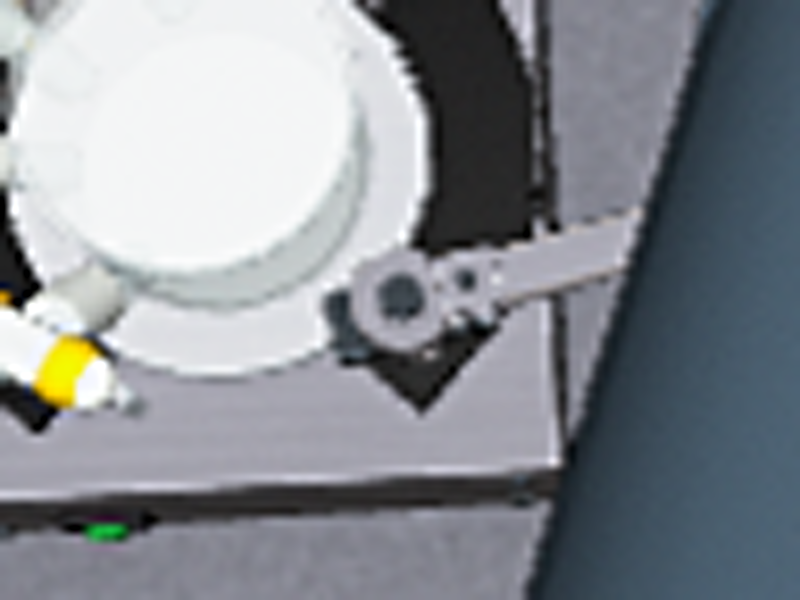

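View pics/a7wrist.png

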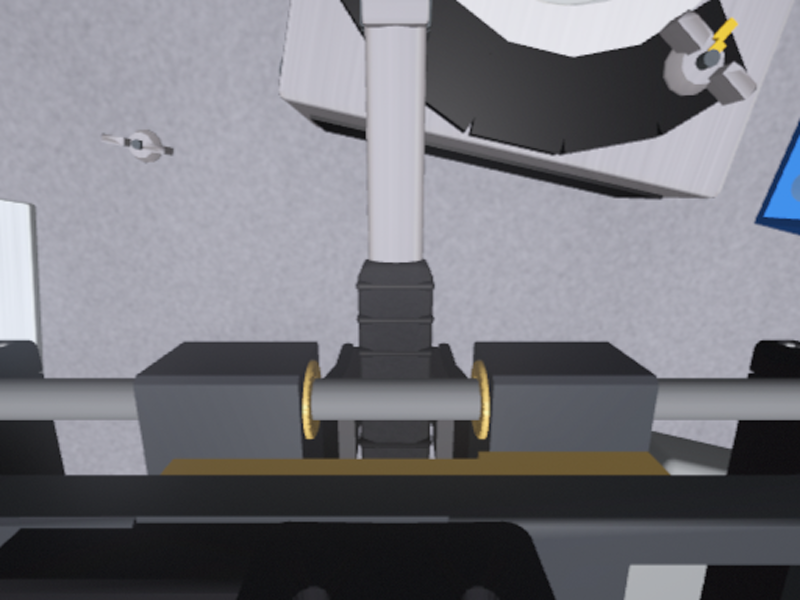

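```bash
python3 - <<'E'
from grip import *
for n in("top","scene"):
    p=manip.capture(n); print(n,proj(p,[[.5717,.0715,.128],[.5717,.0715,.178],[.5817,.0715,.178],[.5717,.0815,.178]]))
E
```

```text
top [[226.96428645 174.08590624]
 [225.56806885 170.6147807 ]
 [225.48732864 166.67911412]
 [221.56363287 170.73056241]]
scene [[255.95987645 204.93932238]
 [256.23397963 194.54413998]
 [252.76126463 196.58042056]
 [258.63735004 197.5458265 ]]
```

arm_command([
  {"dx": 0.3,"dy": 0,"dz": -2,"ax": 0,"ay": 0,"az": 0},
  {"dx": 0,"dy": 0,"dz": -2,"ax": 0,"ay": 0,"az": 0},
  {"dx": 0,"dy": 0,"dz": -2,"ax": 0,"ay": 0,"az": 0},
  {"dx": 0,"dy": 0,"dz": -2,"ax": 0,"ay": 0,"az": 0},
  {"dx": 0,"dy": 0,"dz": 0,"ax": 0,"ay": 0,"az": 0},
  {"dx": 0,"dy": 0,"dz": 0,"ax": 0,"ay": 0,"az": 0},
])

```text
time: 10.8
position: [0.6045, -0.0655, 0.3225]
tool_rot: [-90.0, 0.0, -76.2]
contact_force: [-0.2, -0.4, -4.4]
finger_gap: 0.0235
```

arm_command([
  {"dx": 0,"dy": 0,"dz": -2,"ax": 0,"ay": 0,"az": 0},
  {"dx": 0,"dy": 0,"dz": -2,"ax": 0,"ay": 0,"az": 0},
  {"dx": 0,"dy": 0,"dz": -1.5,"ax": 0,"ay": 0,"az": 0},
  {"dx": 0,"dy": 0,"dz": 0,"ax": 0,"ay": 0,"az": 0},
  {"dx": 0,"dy": 0,"dz": 0,"ax": 0,"ay": 0,"az": 0},
])

```text
time: 11.22
position: [0.6045, -0.0655, 0.3171]
tool_rot: [-90.0, 0.0, -76.2]
contact_force: [1.0, -0.3, -4.7]
finger_gap: 0.0233
```

```bash
python3 - <<'E'
from grip import *
for i in range(3):
    st=manip.read_state(); p=manip.capture("scene");print(st["time"],st["position"],st["tool_rot"],st["contact_force"],st["torque"])
w=world(p); u,v=proj(p,[[.5717,.0715,.16]])[0].astype(int)
cv2.imwrite("pics/a8.png",cv2.resize(p["img"][v-36:v+36,u-48:u+48,::-1],(800,600),interpolation=cv2.INTER_CUBIC))
E
```

```text
11.2167 [ 0.60447198 -0.06545847  0.31710645] [-9.00121882e+01  6.38788592e-03 -7.61907324e+01] [ 0.98008828 -0.29338442 -4.66753916] [-0.31563176 -0.03454172 -0.006795  ]
11.2667 [ 0.60452992 -0.0654874   0.31724631] [-8.99960314e+01  1.88089125e-03 -7.61902909e+01] [-0.51986465 -0.13169094 -3.72878646] [-0.29504147  0.00050576  0.02642939]
11.3167 [ 0.60456259 -0.06549614  0.31732918] [-8.99862284e+01 -1.40143531e-03 -7.61910470e+01] [ 0.36043566  0.42947814 -4.27887879] [-0.32157126  0.01032266 -0.0414711 ]
```

View pics/a8.png

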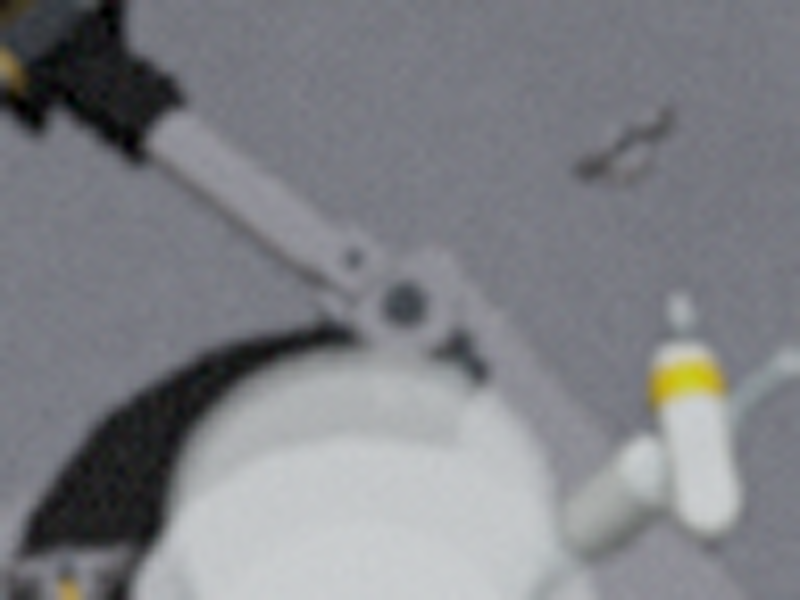

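arm_command([
  {"dx": 0,"dy": 0,"dz": -1,"ax": 0,"ay": 0,"az": 0},
  {"dx": 0,"dy": 0,"dz": -0.6,"ax": 0,"ay": 0,"az": 0},
  {"dx": 0,"dy": 0,"dz": 0,"ax": 0,"ay": 0,"az": 0},
  {"dx": 0,"dy": 0,"dz": 0,"ax": 0,"ay": 0,"az": 0},
])

```text
time: 11.7
position: [0.6045, -0.0655, 0.3156]
tool_rot: [-90.0, 0.0, -76.2]
contact_force: [-0.4, 0.6, -5.1]
finger_gap: 0.0235
```

arm_command([
  {"dx": 0,"dy": 0,"dz": -0.8,"ax": 0,"ay": 0,"az": 0},
  {"dx": 0,"dy": 0,"dz": 0,"ax": 0,"ay": 0,"az": 0},
  {"dx": 0,"dy": 0,"dz": 0,"ax": 0,"ay": 0,"az": 0},
])

```text
time: 11.95
position: [0.6045, -0.0655, 0.3148]
tool_rot: [-90.0, 0.0, -76.2]
contact_force: [-0.1, 0.3, -4.5]
finger_gap: 0.0235
```

```bash
python3 - <<'E'
from grip import *
F=[]
for i in range(4):
    st=manip.read_state(); manip.capture("top"); F.append(np.r_[st["position"],st["contact_force"],st["torque"]])
print(np.round(np.mean(F,0),4),np.round(np.std(F,0),4))
E
```

```text
[ 6.0450e-01 -6.5500e-02  3.1490e-01  3.2600e-02  3.1590e-01 -4.6292e+00
 -2.4180e-01 -9.4000e-03 -2.0000e-03] [0.     0.     0.     0.6914 0.2251 0.1305 0.017  0.0164 0.0401]
```

arm_command([
  {"dx": 0,"dy": 0,"dz": -0.7,"ax": 0,"ay": 0,"az": 0},
  {"dx": 0,"dy": 0,"dz": -0.5,"ax": 0,"ay": 0,"az": 0},
  {"dx": 0,"dy": 0,"dz": 0,"ax": 0,"ay": 0,"az": 0},
  {"dx": 0,"dy": 0,"dz": 0,"ax": 0,"ay": 0,"az": 0},
])

```text
time: 12.48
position: [0.6045, -0.0656, 0.3138]
tool_rot: [-90.0, 0.0, -76.2]
contact_force: [0.0, -0.3, -3.3]
finger_gap: 0.0238
```

```bash
python3 - <<'E'
from grip import *
F=[]
for i in range(4):
    st=manip.read_state(); p=manip.capture("wrist"); F.append(np.r_[st["position"],st["contact_force"],st["torque"]])
print(np.round(np.mean(F,0),4),np.round(np.std(F,0),4))
an(p)
E
```

```text
[ 6.0450e-01 -6.5600e-02  3.1380e-01 -1.0910e-01  9.0000e-04 -3.5671e+00
 -1.0990e-01  5.5000e-02  3.9800e-02] [0.     0.     0.     0.1756 0.449  0.137  0.0145 0.0217 0.0327]
tube rows 27 yaw slope deg 0.21393415951905362 lat at x=0 mm 1.6167105395246222 pitch slope deg -0.02884719250914318 ytop at x=0 0.15378256211909094 at head -.14 0.15385304911354064 lat at head 0.0010939683449682875
8 196 -113.6 152.7
9 197 -113.3 152.6
10 196 -113.0 153.0
11 195 -112.7 153.1
12 193 -112.2 152.9
13 190 -111.8 152.7
14 162 -111.7 153.4
15 119 -111.4 153.6
16 164 -111.3 154.6
17 198 -111.1 155.1
18 198 -110.7 154.9
19 198 -110.4 155.4
20 198 -109.9 155.0
21 198 -109.5 154.7
162 199 -49.3 155.0
163 199 -48.8 154.9
164 199 -48.3 155.0
165 199 -47.8 155.1
166 199 -47.4 154.8
167 189 -46.9 154.8
168 107 -46.2 155.8
169 69 -45.8 155.5
170 73 -45.5 154.4
171 76 -45.1 153.7
172 77 -44.7 153.2
173 76 -44.3 152.7
174 76 -43.9 152.5
175 76 -45.1 143.2
```

```bash
cat > arc.py <<'E'
import numpy as np
p=np.radians(-76.2); r=141; c=0
for d in [.02]*8+[.01]*60:
    q=p-d; c+=d; print(round(c,2),round(r*(np.cos(q)-np.cos(p)),2),round(r*(np.sin(q)-np.sin(p)),2)); p=q
E
python3 arc.py | sed -n '1,68p' | paste - - - -
cat > nt.py <<'E'
from h import *
st=manip.read_state(); r=st["position"][:2]-np.array([.5709,.0713]); F=st["contact_force"]; 
t=np.array([r[1],-r[0]])/np.hypot(*r)
print(round(st["time"],2),np.round(st["position"],4),"yaw",round(st["tool_rot"][2],2),"Ftan",round(float(F[:2]@t),2),"Frad",round(float(F[:2]@r/np.hypot(*r)),2),"Fz",round(F[2],2),"M",np.round(st["torque"],3),"Tnut",round(float(r[0]*F[1]-r[1]*F[0]+st["torque"][2]),3),"az",round(float(np.degrees(np.arctan2(r[1],r[0]))),2),round(float(np.hypot(*r)),4))
E
python3 nt.py
```

```text
0.02 -2.75 -0.65	0.04 -2.76 -0.59	0.06 -2.77 -0.53	0.08 -2.78 -0.48
0.1 -2.79 -0.42	0.12 -2.8 -0.37	0.14 -2.8 -0.31	0.16 -2.81 -0.26
0.17 -1.41 -0.11	0.18 -1.41 -0.09	0.19 -1.41 -0.08	0.2 -1.41 -0.06
0.21 -1.41 -0.05	0.22 -1.41 -0.04	0.23 -1.41 -0.02	0.24 -1.41 -0.01
0.25 -1.41 0.01	0.26 -1.41 0.02	0.27 -1.41 0.03	0.28 -1.41 0.05
0.29 -1.41 0.06	0.3 -1.41 0.08	0.31 -1.41 0.09	0.32 -1.41 0.1
0.33 -1.41 0.12	0.34 -1.4 0.13	0.35 -1.4 0.15	0.36 -1.4 0.16
0.37 -1.4 0.17	0.38 -1.4 0.19	0.39 -1.4 0.2	0.4 -1.39 0.22
0.41 -1.39 0.23	0.42 -1.39 0.24	0.43 -1.39 0.26	0.44 -1.38 0.27
0.45 -1.38 0.29	0.46 -1.38 0.3	0.47 -1.37 0.31	0.48 -1.37 0.33
0.49 -1.37 0.34	0.5 -1.36 0.35	0.51 -1.36 0.37	0.52 -1.36 0.38
0.53 -1.35 0.4	0.54 -1.35 0.41	0.55 -1.35 0.42	0.56 -1.34 0.44
0.57 -1.34 0.45	0.58 -1.33 0.46	0.59 -1.33 0.48	0.6 -1.32 0.49
0.61 -1.32 0.5	0.62 -1.31 0.52	0.63 -1.31 0.53	0.64 -1.3 0.54
0.65 -1.3 0.55	0.66 -1.29 0.57	0.67 -1.29 0.58	0.68 -1.28 0.59
0.69 -1.27 0.61	0.7 -1.27 0.62	0.71 -1.26 0.63	0.72 -1.25 0.64
0.73 -1.25 0.66	0.74 -1.24 0.67	0.75 -1.23 0.68	0.76 -1.23 0.69Traceback (most rec
[... 1315 characters left out ...]
umpy.f2py as f2py
    from . import diagnose, f2py2e
    from . import (
    ...<8 lines>...
    )
    from .crackfortran import markoutercomma
    from ._local import *
    import ntpath
  File "<frozen importlib._bootstrap>", line 1360, in _find_and_load
  File "<frozen importlib._bootstrap>", line 1331, in _find_and_load_unlocked
  File "<frozen importlib._bootstrap>", line 935, in _load_unlocked
  File "<frozen importlib._bootstrap>", line 1176, in exec_module
  File "<frozen ntpath>", line 172, in <module>
  File "nt.py", line 2, in <module>
    st=manip.read_state(); r=st["position"][:2]-np.array([.5709,.0713]); F=st["contact_force"];
       ^^^^^
NameError: name 'manip' is not defined
```

Name clash with a standard module (nt); renaming the file.

```bash
mv nt.py tq.py; rm -rf __pycache__; python3 tq.py
```

```text
12.68 [ 0.6045 -0.0655  0.3138] yaw -76.19 Ftan -0.33 Frad 0.49 Fz -3.07 M [-0.177  0.069  0.006] Tnut 0.053 az -76.19 0.1409
```

arm_command([
  {"dx": -2.75,"dy": -0.65,"dz": 0,"ax": 0,"ay": 0,"az": -0.02},
  {"dx": -2.76,"dy": -0.59,"dz": 0,"ax": 0,"ay": 0,"az": -0.02},
  {"dx": -2.77,"dy": -0.53,"dz": 0,"ax": 0,"ay": 0,"az": -0.02},
  {"dx": 0,"dy": 0,"dz": 0,"ax": 0,"ay": 0,"az": 0},
])

```text
time: 13.02
position: [0.5956, -0.0675, 0.3137]
tool_rot: [-90.0, 0.0, -79.7]
contact_force: [0.5, -1.1, -2.9]
finger_gap: 0.0238
```

```bash
python3 tq.py
```

```text
13.02 [ 0.5956 -0.0675  0.3137] yaw -79.75 Ftan -0.29 Frad 1.2 Fz -2.95 M [-0.044 -0.014  0.052] Tnut 0.092 az -79.9 0.1409
```

arm_command([
  {"dx": -2.78,"dy": -0.48,"dz": 0,"ax": 0,"ay": 0,"az": -0.02},
  {"dx": -2.79,"dy": -0.42,"dz": 0,"ax": 0,"ay": 0,"az": -0.02},
  {"dx": -2.8,"dy": -0.37,"dz": 0,"ax": 0,"ay": 0,"az": -0.02},
  {"dx": 0,"dy": 0,"dz": 0,"ax": 0,"ay": 0,"az": 0},
])

```text
time: 13.35
position: [0.5874, -0.0687, 0.3137]
tool_rot: [-90.0, 0.0, -83.2]
contact_force: [-0.4, -0.0, -3.5]
finger_gap: 0.0233
```

```bash
python3 tq.py
```

```text
13.35 [ 0.5874 -0.0687  0.3137] yaw -83.17 Ftan 0.41 Frad 0.0 Fz -3.51 M [-0.176 -0.003  0.112] Tnut 0.054 az -83.29 0.1409
```

arm_command([
  {"dx": -2.8,"dy": -0.31,"dz": 0,"ax": 0,"ay": 0,"az": -0.02},
  {"dx": -2.81,"dy": -0.26,"dz": 0,"ax": 0,"ay": 0,"az": -0.02},
  {"dx": 0,"dy": 0,"dz": 0,"ax": 0,"ay": 0,"az": 0},
])

```text
time: 13.6
position: [0.5818, -0.0692, 0.3137]
tool_rot: [-90.0, 0.0, -85.5]
contact_force: [0.1, -1.4, -1.5]
finger_gap: 0.0233
```

```bash
python3 tq.py
```

```text
13.6 [ 0.5818 -0.0692  0.3137] yaw -85.46 Ftan 0.06 Frad 1.41 Fz -1.52 M [-0.151  0.067  0.013] Tnut 0.005 az -85.57 0.141
```

arm_command([
  {"dx": -1.41,"dy": -0.11,"dz": 0,"ax": 0,"ay": 0,"az": -0.01},
  {"dx": -1.41,"dy": -0.09,"dz": 0,"ax": 0,"ay": 0,"az": -0.01},
  {"dx": -1.41,"dy": -0.08,"dz": 0,"ax": 0,"ay": 0,"az": -0.01},
])

```text
time: 13.85
position: [0.5779, -0.0694, 0.3137]
tool_rot: [-90.0, -0.0, -87.1]
contact_force: [-0.2, -1.2, -3.9]
finger_gap: 0.0232
```

```bash
python3 tq.py
```

```text
13.85 [ 0.5779 -0.0694  0.3137] yaw -87.13 Ftan 0.26 Frad 1.15 Fz -3.86 M [-0.149  0.098  0.198] Tnut 0.161 az -87.16 0.1409
```

arm_command([
  {"dx": -1.41,"dy": -0.06,"dz": 0,"ax": 0,"ay": 0,"az": -0.01},
  {"dx": -1.41,"dy": -0.05,"dz": 0,"ax": 0,"ay": 0,"az": -0.01},
  {"dx": -1.41,"dy": -0.04,"dz": 0,"ax": 0,"ay": 0,"az": -0.01},
])

```text
time: 14.1
position: [0.5736, -0.0696, 0.3137]
tool_rot: [-90.0, -0.0, -88.9]
contact_force: [-0.2, -0.8, -2.7]
finger_gap: 0.0237
```

```bash
python3 tq.py
```

```text
14.1 [ 0.5736 -0.0696  0.3137] yaw -88.85 Ftan 0.2 Frad 0.84 Fz -2.72 M [-0.249  0.102  0.204] Tnut 0.176 az -88.89 0.1409
```

arm_command([
  {"dx": -1.41,"dy": -0.02,"dz": 0,"ax": 0,"ay": 0,"az": -0.01},
  {"dx": -1.41,"dy": -0.01,"dz": 0,"ax": 0,"ay": 0,"az": -0.01},
  {"dx": -1.41,"dy": 0.01,"dz": 0,"ax": 0,"ay": 0,"az": -0.01},
])

```text
time: 14.35
position: [0.5694, -0.0696, 0.3137]
tool_rot: [-90.0, 0.0, -90.6]
contact_force: [-0.6, -0.1, -2.9]
finger_gap: 0.0233
```

```bash
python3 tq.py
```

```text
14.35 [ 0.5694 -0.0696  0.3137] yaw -90.57 Ftan 0.58 Frad 0.07 Fz -2.95 M [-0.293  0.053  0.152] Tnut 0.071 az -90.61 0.1409
```

arm_command([
  {"dx": -1.41,"dy": 0.02,"dz": 0,"ax": 0,"ay": 0,"az": -0.01},
  {"dx": -1.41,"dy": 0.03,"dz": 0,"ax": 0,"ay": 0,"az": -0.01},
  {"dx": -1.41,"dy": 0.05,"dz": 0,"ax": 0,"ay": 0,"az": -0.01},
])

```text
time: 14.6
position: [0.5652, -0.0695, 0.3137]
tool_rot: [-90.0, -0.0, -92.3]
contact_force: [-0.6, -0.8, -2.9]
finger_gap: 0.0237
```

```bash
python3 tq.py
```

```text
14.6 [ 0.5652 -0.0695  0.3137] yaw -92.29 Ftan 0.62 Frad 0.8 Fz -2.87 M [-0.307  0.087  0.207] Tnut 0.12 az -92.32 0.1409
```

arm_command([
  {"dx": -1.41,"dy": 0.06,"dz": 0,"ax": 0,"ay": 0,"az": -0.01},
  {"dx": -1.41,"dy": 0.08,"dz": 0,"ax": 0,"ay": 0,"az": -0.01},
  {"dx": -1.41,"dy": 0.09,"dz": 0,"ax": 0,"ay": 0,"az": -0.01},
])

```text
time: 14.85
position: [0.5609, -0.0693, 0.3137]
tool_rot: [-90.0, -0.0, -94.0]
contact_force: [-0.5, -1.8, -2.5]
finger_gap: 0.0232
```

```bash
python3 tq.py
```

```text
14.85 [ 0.5609 -0.0693  0.3137] yaw -94.01 Ftan 0.38 Frad 1.79 Fz -2.45 M [-0.334  0.177  0.176] Tnut 0.123 az -94.05 0.1409
```

arm_command([
  {"dx": -1.41,"dy": 0.1,"dz": 0,"ax": 0,"ay": 0,"az": -0.01},
  {"dx": -1.41,"dy": 0.12,"dz": 0,"ax": 0,"ay": 0,"az": -0.01},
  {"dx": -1.4,"dy": 0.13,"dz": 0,"ax": 0,"ay": 0,"az": -0.01},
])

```text
time: 15.1
position: [0.5567, -0.0689, 0.3137]
tool_rot: [-90.0, -0.0, -95.7]
contact_force: [-0.3, -1.2, -2.4]
finger_gap: 0.0232
```

```bash
python3 tq.py
```

```text
15.1 [ 0.5567 -0.0689  0.3137] yaw -95.73 Ftan 0.19 Frad 1.22 Fz -2.45 M [-0.328  0.149  0.202] Tnut 0.174 az -95.78 0.1409
```

arm_command([
  {"dx": -1.4,"dy": 0.15,"dz": 0,"ax": 0,"ay": 0,"az": -0.01},
  {"dx": -1.4,"dy": 0.16,"dz": 0,"ax": 0,"ay": 0,"az": -0.01},
])

```text
time: 15.27
position: [0.5539, -0.0686, 0.3137]
tool_rot: [-90.0, -0.0, -96.9]
contact_force: [-0.8, -0.2, -2.9]
finger_gap: 0.0234
```

```bash
python3 tq.py
```

```text
15.27 [ 0.5539 -0.0686  0.3137] yaw -96.88 Ftan 0.8 Frad 0.29 Fz -2.94 M [-0.399  0.161  0.207] Tnut 0.094 az -96.92 0.1409
```

arm_command([
  {"dx": -1.4,"dy": 0.17,"dz": 0,"ax": 0,"ay": 0,"az": -0.01},
  {"dx": -1.4,"dy": 0.19,"dz": 0,"ax": 0,"ay": 0,"az": -0.01},
])

```text
time: 15.43
position: [0.5511, -0.0682, 0.3137]
tool_rot: [-90.0, -0.0, -98.0]
contact_force: [-0.0, -1.2, -3.0]
finger_gap: 0.0235
```

```bash
python3 tq.py
```

```text
15.43 [ 0.5511 -0.0682  0.3137] yaw -98.02 Ftan -0.14 Frad 1.18 Fz -3.02 M [-0.433  0.199  0.189] Tnut 0.208 az -98.07 0.1409
```

arm_command([
  {"dx": -1.4,"dy": 0.2,"dz": 0,"ax": 0,"ay": 0,"az": -0.01},
  {"dx": -1.39,"dy": 0.22,"dz": 0,"ax": 0,"ay": 0,"az": -0.01},
])

```text
time: 15.6
position: [0.5485, -0.0678, 0.3138]
tool_rot: [-90.0, -0.0, -99.2]
contact_force: [0.7, -1.9, -2.1]
finger_gap: 0.0235
```

```bash
python3 tq.py
```

```text
15.6 [ 0.5485 -0.0678  0.3138] yaw -99.15 Ftan -1.03 Frad 1.79 Fz -2.07 M [-0.436 -0.027  0.304] Tnut 0.449 az -99.14 0.1409
```

arm_command([
  {"dx": -1.39,"dy": 0.23,"dz": 0,"ax": 0,"ay": 0,"az": -0.01},
  {"dx": -1.39,"dy": 0.24,"dz": 0,"ax": 0,"ay": 0,"az": -0.01},
])

```text
time: 15.77
position: [0.546, -0.0673, 0.3139]
tool_rot: [-89.9, -0.0, -100.3]
contact_force: [1.5, -2.2, -2.1]
finger_gap: 0.0236
```

```bash
python3 tq.py
```

```text
15.77 [ 0.546  -0.0673  0.3139] yaw -100.27 Ftan -1.91 Frad 1.87 Fz -2.06 M [-0.539 -0.307  0.443] Tnut 0.712 az -100.19 0.1409
```

arm_command([
  {"dx": -1.39,"dy": 0.26,"dz": 0,"ax": 0,"ay": 0,"az": -0.01},
])

```text
time: 15.85
position: [0.5447, -0.0671, 0.314]
tool_rot: [-89.9, -0.0, -100.8]
contact_force: [1.7, -2.5, -2.9]
finger_gap: 0.0234
```

```bash
python3 tq.py
```

```text
15.85 [ 0.5447 -0.0671  0.314 ] yaw -100.84 Ftan -2.09 Frad 2.16 Fz -2.89 M [-0.59  -0.427  0.535] Tnut 0.83 az -100.71 0.1408
```

arm_command([
  {"dx": -1.38,"dy": 0.27,"dz": 0,"ax": 0,"ay": 0,"az": -0.01},
])

```text
time: 15.93
position: [0.5434, -0.0668, 0.314]
tool_rot: [-89.9, -0.0, -101.4]
contact_force: [2.9, -1.9, -3.2]
finger_gap: 0.0235
```

```bash
python3 tq.py
```

```text
15.93 [ 0.5434 -0.0668  0.314 ] yaw -101.41 Ftan -3.21 Frad 1.33 Fz -3.16 M [-0.674 -0.503  0.523] Tnut 0.975 az -101.27 0.1408
```

arm_command([
  {"dx": -1.38,"dy": 0.29,"dz": 0,"ax": 0,"ay": 0,"az": -0.01},
])

```text
time: 16.02
position: [0.5421, -0.0666, 0.3141]
tool_rot: [-89.9, -0.0, -102.0]
contact_force: [3.5, -2.2, -3.3]
finger_gap: 0.0236
```

```bash
python3 tq.py; python3 -c "
from h import *
manip.capture('top')"; python3 tq.py
```

```text
16.02 [ 0.5421 -0.0666  0.3141] yaw -101.99 Ftan -3.93 Frad 1.46 Fz -3.31 M [-0.704 -0.644  0.575] Tnut 1.128 az -101.81 0.1408
16.07 [ 0.5419 -0.0665  0.314 ] yaw -102.02 Ftan -5.06 Frad 1.5 Fz -4.4 M [-0.709 -0.762  0.466] Tnut 1.18 az -101.9 0.1409
```

arm_command([
  {"dx": -1.38,"dy": 0.3,"dz": 0,"ax": 0,"ay": 0,"az": -0.01},
])

```text
time: 16.15
position: [0.5407, -0.0663, 0.314]
tool_rot: [-89.9, -0.0, -102.6]
contact_force: [3.1, -3.0, -3.2]
finger_gap: 0.0229
```

```bash
python3 tq.py; python3 -c "
from h import *
manip.capture('top')"; python3 tq.py
```

```text
16.15 [ 0.5407 -0.0663  0.314 ] yaw -102.56 Ftan -3.65 Frad 2.31 Fz -3.25 M [-0.668 -0.667  0.418] Tnut 0.933 az -102.38 0.1409
16.2 [ 0.5403 -0.0663  0.3139] yaw -102.64 Ftan -3.53 Frad 1.61 Fz -2.67 M [-0.699 -0.708  0.363] Tnut 0.861 az -102.54 0.1409
```

arm_command([
  {"dx": -1.37,"dy": 0.31,"dz": 0,"ax": 0,"ay": 0,"az": -0.01},
])

```text
time: 16.28
position: [0.5391, -0.066, 0.3139]
tool_rot: [-89.9, 0.0, -103.2]
contact_force: [2.9, -2.8, -3.5]
finger_gap: 0.0237
```

```bash
python3 tq.py; python3 -c "
from h import *
manip.capture('top')"; python3 tq.py
```

```text
16.28 [ 0.5391 -0.066   0.3139] yaw -103.2 Ftan -3.49 Frad 2.06 Fz -3.47 M [-0.679 -0.73   0.216] Tnut 0.709 az -103.04 0.141
16.33 [ 0.5387 -0.066   0.3138] yaw -103.27 Ftan -3.04 Frad 1.14 Fz -3.42 M [-0.691 -0.805  0.012] Tnut 0.44 az -103.18 0.141
```

The torque fell from 1.18 to 0.44 N m, which is the click. I'll stop and ease back to unload.

arm_command([
  {"dx": 1.37,"dy": -0.32,"dz": 0,"ax": 0,"ay": 0,"az": 0.01},
  {"dx": 1.37,"dy": -0.31,"dz": 0,"ax": 0,"ay": 0,"az": 0.01},
  {"dx": 1.38,"dy": -0.3,"dz": 0,"ax": 0,"ay": 0,"az": 0.01},
  {"dx": 1.38,"dy": -0.29,"dz": 0,"ax": 0,"ay": 0,"az": 0.01},
  {"dx": 0,"dy": 0,"dz": 0,"ax": 0,"ay": 0,"az": 0},
])

```text
time: 16.75
position: [0.5445, -0.0672, 0.3136]
tool_rot: [-90.0, 0.0, -100.8]
contact_force: [4.0, -3.1, -2.6]
finger_gap: 0.0233
```

```bash
python3 tq.py
```

```text
16.75 [ 0.5445 -0.0672  0.3136] yaw -100.8 Ftan -4.51 Frad 2.28 Fz -2.6 M [-0.576 -0.698  0.205] Tnut 0.84 az -100.8 0.141
```

arm_command([
  {"dx": 1.38,"dy": -0.27,"dz": 0,"ax": 0,"ay": 0,"az": 0.01},
  {"dx": 1.39,"dy": -0.26,"dz": 0,"ax": 0,"ay": 0,"az": 0.01},
  {"dx": 1.39,"dy": -0.24,"dz": 0,"ax": 0,"ay": 0,"az": 0.01},
  {"dx": 0,"dy": 0,"dz": 0,"ax": 0,"ay": 0,"az": 0},
  {"dx": 0,"dy": 0,"dz": 0,"ax": 0,"ay": 0,"az": 0},
])

```text
time: 17.17
position: [0.5482, -0.0679, 0.3135]
tool_rot: [-90.1, 0.0, -99.1]
contact_force: [1.6, -2.1, -2.8]
finger_gap: 0.0238
```

```bash
python3 tq.py
```

```text
17.17 [ 0.5482 -0.0679  0.3135] yaw -99.13 Ftan -1.96 Frad 1.76 Fz -2.79 M [-0.517 -0.312  0.048] Tnut 0.324 az -99.27 0.141
```

arm_command([
  {"dx": 1.39,"dy": -0.23,"dz": 0,"ax": 0,"ay": 0,"az": 0.01},
  {"dx": 1.4,"dy": -0.22,"dz": 0,"ax": 0,"ay": 0,"az": 0.01},
  {"dx": 0,"dy": 0,"dz": 0,"ax": 0,"ay": 0,"az": 0},
  {"dx": 0,"dy": 0,"dz": 0,"ax": 0,"ay": 0,"az": 0},
])

```text
time: 17.5
position: [0.551, -0.0682, 0.3134]
tool_rot: [-90.1, 0.0, -98.0]
contact_force: [0.4, -0.8, -3.1]
finger_gap: 0.0233
```

```bash
python3 tq.py
```

```text
17.5 [ 0.551  -0.0682  0.3134] yaw -97.97 Ftan -0.54 Frad 0.75 Fz -3.14 M [-0.34   0.007 -0.051] Tnut 0.025 az -98.13 0.1409
```

arm_command([
  {"dx": 1.4,"dy": -0.2,"dz": 0,"ax": 0,"ay": 0,"az": 0.01},
  {"dx": 1.4,"dy": -0.19,"dz": 0,"ax": 0,"ay": 0,"az": 0.01},
  {"dx": 1.4,"dy": -0.18,"dz": 1,"ax": 0,"ay": 0,"az": 0.01},
  {"dx": 0,"dy": 0,"dz": 2,"ax": 0,"ay": 0,"az": 0},
  {"dx": 0,"dy": 0,"dz": 2,"ax": 0,"ay": 0,"az": 0},
  {"dx": 0,"dy": 0,"dz": 2,"ax": 0,"ay": 0,"az": 0},
])

```text
time: 18.0
position: [0.5553, -0.0686, 0.3206]
tool_rot: [-90.0, 0.0, -96.2]
contact_force: [-0.4, -0.5, -5.0]
finger_gap: 0.0235
```

```bash
python3 tq.py
```

```text
18.0 [ 0.5553 -0.0686  0.3206] yaw -96.22 Ftan 0.32 Frad 0.57 Fz -4.98 M [-0.26   0.069  0.062] Tnut 0.016 az -96.36 0.1408
```

arm_command([
  {"dx": 0,"dy": 0,"dz": 4,"ax": 0,"ay": 0,"az": 0},
  {"dx": 0,"dy": 0,"dz": 6,"ax": 0,"ay": 0,"az": 0},
  {"dx": 0,"dy": 0,"dz": 8,"ax": 0,"ay": 0,"az": 0},
  {"dx": 0,"dy": -8,"dz": 8,"ax": 0,"ay": 0,"az": 0},
  {"dx": -3,"dy": -20,"dz": 6,"ax": 0,"ay": 0,"az": -0.01},
  {"dx": -5,"dy": -30,"dz": 0,"ax": 0,"ay": 0,"az": -0.01},
  {"dx": -6,"dy": -34,"dz": 0,"ax": 0,"ay": 0,"az": -0.01},
  {"dx": -6,"dy": -34,"dz": 0,"ax": 0,"ay": 0,"az": -0.005},
])

```text
time: 18.67
position: [0.5352, -0.1964, 0.3539]
tool_rot: [-89.9, -0.0, -98.2]
contact_force: [0.7, -0.1, -4.7]
finger_gap: 0.0231
```

arm_command([
  {"dx": -6,"dy": -34,"dz": 0,"ax": 0,"ay": 0,"az": 0},
  {"dx": -6,"dy": -30,"dz": 0,"ax": 0,"ay": 0,"az": 0},
  {"dx": -6,"dy": -20,"dz": 0,"ax": 0,"ay": 0,"az": 0},
  {"dx": -1.8,"dy": -4,"dz": 0,"ax": 0,"ay": 0,"az": 0},
  {"dx": 0,"dy": 0,"dz": 0,"ax": 0,"ay": 0,"az": 0},
  {"dx": 0,"dy": 0,"dz": 0,"ax": 0,"ay": 0,"az": 0},
  {"dx": 0,"dy": 0,"dz": 0,"ax": 0,"ay": 0,"az": 0},
  {"dx": 0,"dy": 0,"dz": 0,"ax": 0,"ay": 0,"az": 0},
])

```text
time: 19.33
position: [0.5164, -0.2813, 0.3527]
tool_rot: [-90.0, 0.1, -98.1]
contact_force: [0.1, 0.6, -4.5]
finger_gap: 0.0234
```

```bash
python3 - <<'E'
from grip import *
st=manip.read_state();p=manip.capture("wrist"); print(st["time"],st["position"],st["tool_rot"],st["contact_force"],st["torque"])
cv2.imwrite("pics/w9.png",cv2.resize(p["img"][:,:,::-1],(800,600),interpolation=cv2.INTER_CUBIC)); an(p)
E
```

```text
19.3333 [ 0.51642719 -0.28133981  0.35265565] [-8.99930012e+01  5.29959452e-02 -9.80876628e+01] [ 0.07379185  0.58605811 -4.50754472] [-0.2898618   0.09026256  0.05174859]
tube rows 27 yaw slope deg 0.13696941756192946 lat at x=0 mm 1.5554766774846673 pitch slope deg -0.4267477584121944 ytop at x=0 0.15376534786150614 at head -.14 0.15480810862833022 lat at head 0.001220796616400628
8 178 -114.7 153.9
9 178 -114.2 153.4
10 179 -113.8 153.5
11 178 -113.5 153.7
12 176 -113.0 153.3
13 175 -112.8 153.7
14 168 -112.5 153.9
15 119 -112.2 154.2
16 124 -112.2 155.3
17 177 -112.0 155.9
18 180 -111.7 156.0
19 180 -111.2 155.8
20 180 -110.7 155.4
21 180 -110.5 156.0
162 182 -49.9 155.0
163 182 -49.4 155.2
164 182 -48.9 155.2
165 182 -48.4 155.2
166 182 -47.9 155.5
167 170 -47.4 155.3
168 67 -46.8 156.3
169 64 -46.5 155.2
170 66 -46.1 154.4
171 69 -45.7 153.9
172 69 -45.3 153.5
173 68 -44.9 152.8
174 69 -44.4 152.9
175 69 -44.0 152.9
```

View pics/w9.png

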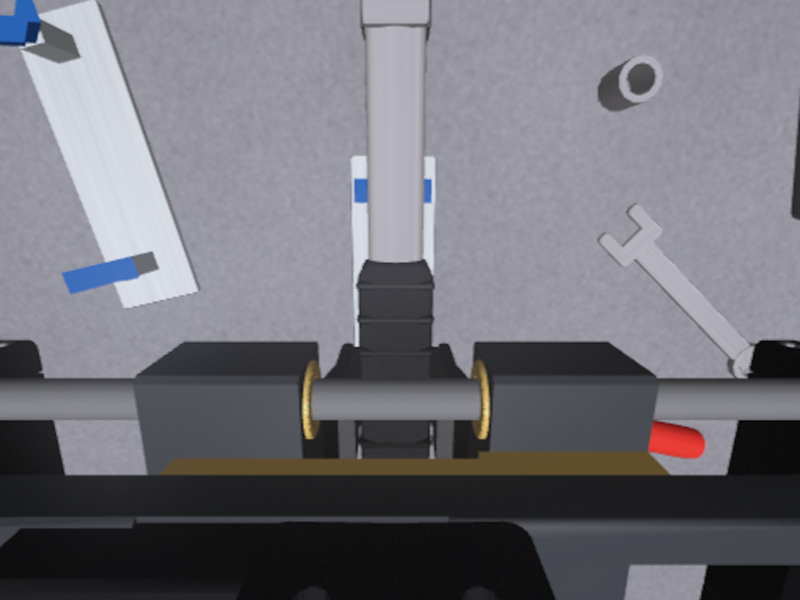

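```bash
python3 - <<'E'
from grip import *
for i in range(3):
    st=manip.read_state();p=manip.capture("wrist"); print(st["time"],np.round(st["position"],4),st["tool_rot"])
t=tool(p); im=p["img"].astype(int)
b=(im[...,2]>110)&(im[...,0]<80)&(t[...,1]>.25)&(abs(t[...,2])<.04)
v,u=np.where(b); print(u.min(),u.max(),v.min(),v.max(),t[b][:,2].min(),t[b][:,2].max(),t[b].mean(0))
E
```

```text
19.3833 [ 0.5164 -0.2815  0.3527] [-8.99933207e+01  4.24692719e-02 -9.81005524e+01]
19.4333 [ 0.5163 -0.2817  0.3527] [-8.99910518e+01  2.89676223e-02 -9.81187545e+01]
19.4833 [ 0.5162 -0.2819  0.3527] [-8.99955720e+01  2.20601621e-02 -9.81389274e+01]
227 275 114 127 -0.022455955315273946 0.022362224004800358 [-0.06995134  0.29005598 -0.00408146]
```

arm_command([
  {"dx": -0.6,"dy": -0.3,"dz": -15,"ax": 0,"ay": 0,"az": 0},
  {"dx": 0,"dy": 0,"dz": -25,"ax": 0,"ay": 0,"az": 0},
  {"dx": 0,"dy": 0,"dz": -25,"ax": 0,"ay": 0,"az": 0},
  {"dx": 0,"dy": 0,"dz": -20,"ax": 0,"ay": 0,"az": 0},
  {"dx": 0,"dy": 0,"dz": -15,"ax": 0,"ay": 0,"az": 0},
  {"dx": 0,"dy": 0,"dz": -8,"ax": 0,"ay": 0,"az": 0},
  {"dx": 0,"dy": 0,"dz": 0,"ax": 0,"ay": 0,"az": 0},
  {"dx": 0,"dy": 0,"dz": 0,"ax": 0,"ay": 0,"az": 0},
])

```text
time: 20.2
position: [0.5154, -0.2833, 0.2449]
tool_rot: [-90.0, -0.0, -98.2]
contact_force: [0.0, 0.3, -4.7]
finger_gap: 0.0236
```

```bash
python3 - <<'E'
from grip import *
for i in range(2):
    st=manip.read_state();p=manip.capture("wrist"); print(st["time"],np.round(st["position"],4),st["tool_rot"],st["contact_force"],st["torque"])
cv2.imwrite("pics/w10.png",cv2.resize(p["img"][:,:,::-1],(800,600),interpolation=cv2.INTER_CUBIC))
E
```

```text
20.2 [ 0.5154 -0.2833  0.2449] [-8.99817477e+01 -1.34493845e-02 -9.82398071e+01] [ 0.02614748  0.29073329 -4.65516553] [-0.31834035  0.03297582  0.00776828]
20.25 [ 0.5156 -0.2835  0.2456] [-8.98962915e+01 -3.44419801e-02 -9.82429140e+01] [ 0.23534852  0.20875636 -4.98558339] [-0.32685441  0.07379885  0.04630969]
```

View pics/w10.png

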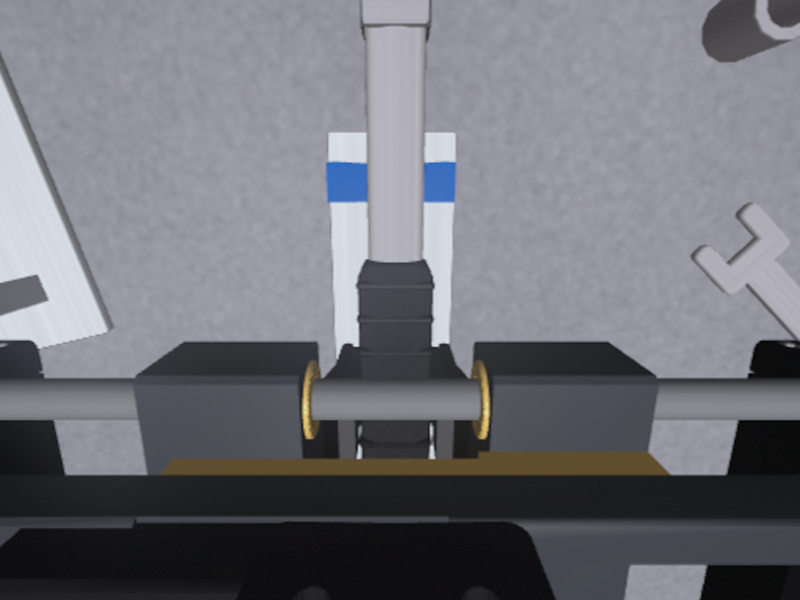

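arm_command([
  {"dx": -1.2,"dy": 0.8,"dz": -5,"ax": 0,"ay": 0,"az": 0},
  {"dx": 0,"dy": 0,"dz": -6,"ax": 0,"ay": 0,"az": 0},
  {"dx": 0,"dy": 0,"dz": -5,"ax": 0,"ay": 0,"az": 0},
  {"dx": 0,"dy": 0,"dz": -3,"ax": 0,"ay": 0,"az": 0},
  {"dx": 0,"dy": 0,"dz": -2,"ax": 0,"ay": 0,"az": 0},
  {"dx": 0,"dy": 0,"dz": 0,"ax": 0,"ay": 0,"az": 0},
  {"dx": 0,"dy": 0,"dz": 0,"ax": 0,"ay": 0,"az": 0},
])

```text
time: 20.88
position: [0.5139, -0.2824, 0.2236]
tool_rot: [-90.0, 0.0, -98.3]
contact_force: [-0.1, 0.7, -5.4]
finger_gap: 0.0231
```

```bash
python3 - <<'E'
from grip import *
for i in range(2):
    st=manip.read_state();p=manip.capture("wrist"); print(st["time"],np.round(st["position"],4),st["tool_rot"],st["contact_force"],st["torque"])
cv2.imwrite("pics/w11.png",cv2.resize(p["img"][:,:,::-1],(800,600),interpolation=cv2.INTER_CUBIC))
E
```

```text
20.8833 [ 0.5139 -0.2824  0.2236] [-9.00031696e+01  8.98153799e-04 -9.82512669e+01] [-0.14446995  0.69998362 -5.40026167] [-0.33561352  0.12850598  0.01206617]
20.9333 [ 0.5139 -0.2825  0.2237] [-8.99871182e+01 -7.37255539e-03 -9.82534801e+01] [-0.50741944 -0.23595345 -4.76246313] [-0.32364915  0.06446495 -0.01600137]
```

View pics/w11.png

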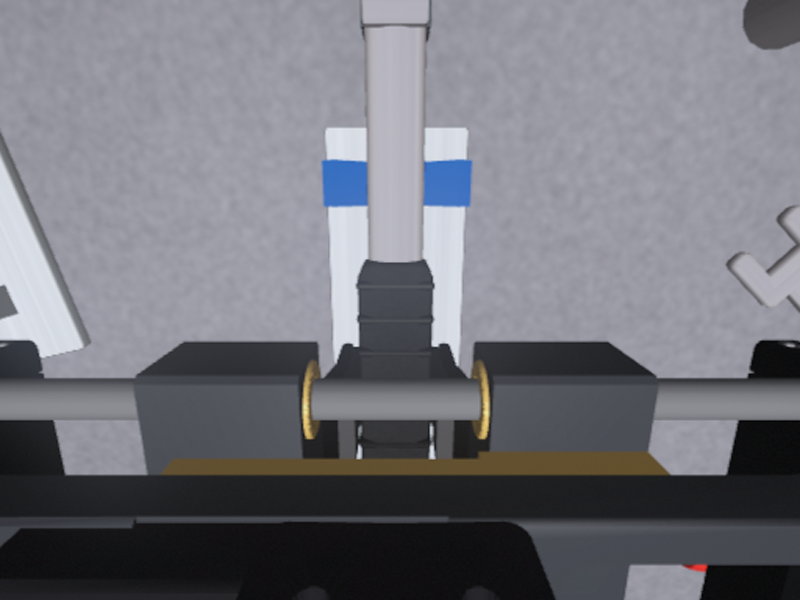

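Tube (mid 396) is centred over the saddle (323 to 471, mid 397). Lowering until the saddles carry it, then opening.

arm_command([
  {"dx": 0,"dy": 0,"dz": -1,"ax": 0,"ay": 0,"az": 0},
  {"dx": 0,"dy": 0,"dz": -0.8,"ax": 0,"ay": 0,"az": 0},
  {"dx": 0,"dy": 0,"dz": 0,"ax": 0,"ay": 0,"az": 0},
  {"dx": 0,"dy": 0,"dz": 0,"ax": 0,"ay": 0,"az": 0},
])

```text
time: 21.32
position: [0.5141, -0.2825, 0.2221]
tool_rot: [-90.0, -0.0, -98.3]
contact_force: [0.3, -0.4, -4.0]
finger_gap: 0.0236
```

```bash
python3 tq.py
```

```text
21.32 [ 0.5141 -0.2825  0.2221] yaw -98.26 Ftan -0.4 Frad 0.37 Fz -4.02 M [-0.224 -0.057 -0.042] Tnut 0.101 az -99.13 0.3583
```

arm_command([
  {"dx": 0,"dy": 0,"dz": -0.7,"ax": 0,"ay": 0,"az": 0},
  {"dx": 0,"dy": 0,"dz": 0,"ax": 0,"ay": 0,"az": 0},
  {"dx": 0,"dy": 0,"dz": 0,"ax": 0,"ay": 0,"az": 0},
])

```text
time: 21.57
position: [0.5142, -0.2825, 0.2216]
tool_rot: [-89.9, -0.0, -98.2]
contact_force: [1.0, 0.0, -0.7]
finger_gap: 0.0233
```

```bash
python3 tq.py
```

```text
21.57 [ 0.5142 -0.2825  0.2216] yaw -98.24 Ftan -0.96 Frad -0.19 Fz -0.7 M [-0.054 -0.043  0.065] Tnut 0.41 az -99.1 0.3583
```

arm_command([
  {"dx": 0,"dy": 0,"dz": 0,"ax": 0,"ay": 0,"az": 0},
  {"dx": 0,"dy": 0,"dz": 0,"ax": 0,"ay": 0,"az": 0},
  {"dx": 0,"dy": 0,"dz": 0,"ax": 0,"ay": 0,"az": 0},
  {"dx": 0,"dy": 0,"dz": 0,"ax": 0,"ay": 0,"az": 0},
  {"dx": 0,"dy": 0,"dz": 0,"ax": 0,"ay": 0,"az": 0},
  {"dx": 0,"dy": 0,"dz": 0,"ax": 0,"ay": 0,"az": 0},
  {"dx": 0,"dy": 0,"dz": 0,"ax": 0,"ay": 0,"az": 0},
  {"dx": 0,"dy": 0,"dz": 0,"ax": 0,"ay": 0,"az": 0},
], jaw=87)

```text
time: 22.23
position: [0.5138, -0.2824, 0.2212]
tool_rot: [-90.0, 0.0, -98.3]
contact_force: [-0.0, -0.6, -0.2]
finger_gap: 0.0692
```

arm_command([
  {"dx": 0,"dy": 0,"dz": 0,"ax": 0,"ay": 0,"az": 0},
  {"dx": 0,"dy": 0,"dz": 0,"ax": 0,"ay": 0,"az": 0},
  {"dx": 0,"dy": 0,"dz": 0,"ax": 0,"ay": 0,"az": 0},
  {"dx": 0,"dy": 0,"dz": 0,"ax": 0,"ay": 0,"az": 0},
])

```text
time: 22.57
position: [0.5139, -0.2824, 0.2211]
tool_rot: [-90.0, 0.0, -98.2]
contact_force: [0.5, -0.0, 0.0]
finger_gap: 0.0855
```

```bash
python3 tq.py; python3 - <<'E'
from grip import *
p=manip.capture("wrist")
cv2.imwrite("pics/w12.png",cv2.resize(p["img"][:,:,::-1],(800,600),interpolation=cv2.INTER_CUBIC))
E
```

```text
22.57 [ 0.5139 -0.2824  0.2211] yaw -98.25 Ftan -0.46 Frad -0.06 Fz 0.01 M [-0.077  0.066  0.04 ] Tnut 0.205 az -99.16 0.3583
```

View pics/w12.png

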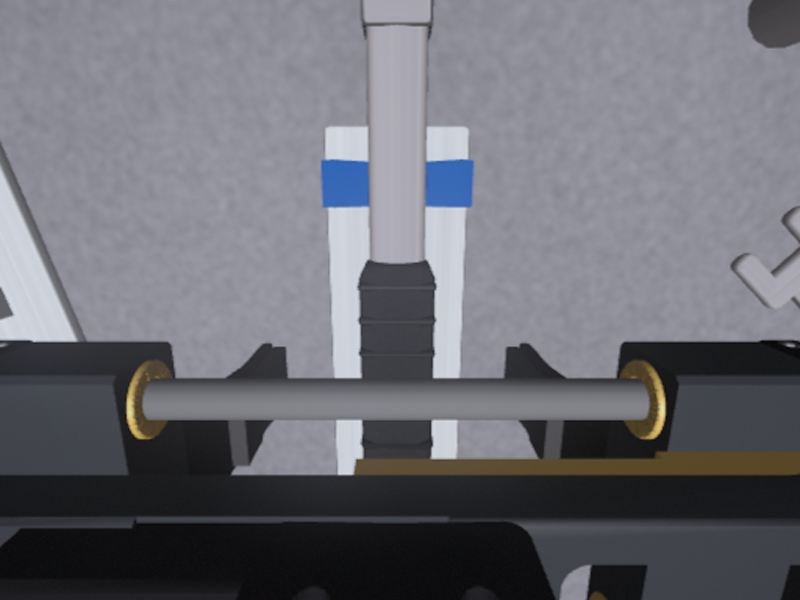

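Wrench rests centred (tube mid 397, saddle mid 397) and the fingers are clear. Raising and checking.

arm_command([
  {"dx": 0,"dy": 0,"dz": 12,"ax": 0,"ay": 0,"az": 0},
  {"dx": 0,"dy": 0,"dz": 20,"ax": 0,"ay": 0,"az": 0},
  {"dx": 0,"dy": 0,"dz": 30,"ax": 0,"ay": 0,"az": 0},
  {"dx": 0,"dy": 0,"dz": 35,"ax": 0,"ay": 0,"az": 0},
  {"dx": 0,"dy": 0,"dz": 35,"ax": 0,"ay": 0,"az": 0},
  {"dx": 0,"dy": 0,"dz": 30,"ax": 0,"ay": 0,"az": 0},
  {"dx": 0,"dy": 0,"dz": 16,"ax": 0,"ay": 0,"az": 0},
  {"dx": 0,"dy": 0,"dz": 0,"ax": 0,"ay": 0,"az": 0},
])

```text
time: 23.28
position: [0.5142, -0.2836, 0.4044]
tool_rot: [-89.5, -0.1, -98.3]
contact_force: [-0.4, -0.4, -0.2]
finger_gap: 0.087
```

arm_command([
  {"dx": 0,"dy": 0,"dz": 0,"ax": 0,"ay": 0,"az": 0},
  {"dx": 0,"dy": 0,"dz": 0,"ax": 0,"ay": 0,"az": 0},
  {"dx": 0,"dy": 0,"dz": 0,"ax": 0,"ay": 0,"az": 0},
  {"dx": 0,"dy": 0,"dz": 0,"ax": 0,"ay": 0,"az": 0},
  {"dx": 0,"dy": 0,"dz": 0,"ax": 0,"ay": 0,"az": 0},
  {"dx": 0,"dy": 0,"dz": 0,"ax": 0,"ay": 0,"az": 0},
])

```text
time: 23.78
position: [0.5138, -0.2824, 0.3985]
tool_rot: [-90.1, 0.0, -98.3]
contact_force: [-0.7, 0.7, -0.5]
finger_gap: 0.087
```

```bash
python3 tq.py; python3 - <<'E'
from grip import *
st=manip.read_state()
p=manip.capture("wrist"); w=world(p,st); im=p["img"]
cv2.imwrite("pics/w13.png",cv2.resize(im[:,:,::-1],(800,600),interpolation=cv2.INTER_CUBIC))
v=np.arange(384)[:,None]; o=np.array([.515,-.2825]); a=np.radians(81.8); ax=np.array([np.cos(a),np.sin(a)]); al=(w[...,:2]-o)@ax; la=(w[...,:2]-o)@[-ax[1],ax[0]]
s=slice(249,257)
for v in list(range(40,62))+list(range(142,150))+list(range(182,192)): print(v,round(im[v,s].mean()),round(float(np.nanmedian(al[v,s]))*1e3,1),round(float(np.nanmedian(w[v,s,2]))*1e3,1),end=" | ")
for n in("top","scene"):
    q=manip.capture(n); cv2.imwrite(f"pics/z{n}.png",cv2.resize(q["img"][:,:,::-1],(800,600),interpolation=cv2.INTER_CUBIC))
E
```

```text
23.78 [ 0.5138 -0.2824  0.3985] yaw -98.26 Ftan 0.8 Frad -0.55 Fz -0.52 M [-0.118  0.071  0.005] Tnut -0.282 az -99.17 0.3582
40 108 147.5 68.9 | 41 98 146.7 68.6 | 42 93 145.8 68.5 | 43 92 144.9 68.5 | 44 92 143.9 69.1 | 45 92 143.0 68.8 | 46 92 142.1 68.9 | 47 92 141.2 68.7 | 48 92 140.3 68.7 | 49 92 139.4 68.8 | 50 92 138.5 68.8 | 51 91 137.6 68.6 | 52 93 136.6 69.2 | 53 99 135.7 69.1 | 54 114 135.0 67.8 | 55 156 134.6 65.6 | 56 166 133.6 66.0 | 57 166 132.7 65.8 | 58 166 131.8 65.4 | 59 168 130.8 65.6 | 60 171 129.3 68.5 | 61 169 128.4 68.6 | 142 161 47.6 67.0 | 143 97 46.5 65.9 | 144 64 45.5 67.7 | 145 66 44.5 69.0 | 146 67 43.5 69.1 | 147 67 42.5 69.9 | 148 67 41.4 69.9 | 149 69 40.3 70.2 | 182 93 3.9 70.4 | 183 169 2.7 70.3 | 184 214 1.7 71.0 | 185 131 0.5 70.9 | 186 71 -0.8 70.0 | 187 71 -1.9 70.3 | 188 71 -3.1 69.9 | 189 71 -4.2 70.0 | 190 71 -5.3 70.3 | 191 71 -6.5 70.3 |
```

View pics/w13.png

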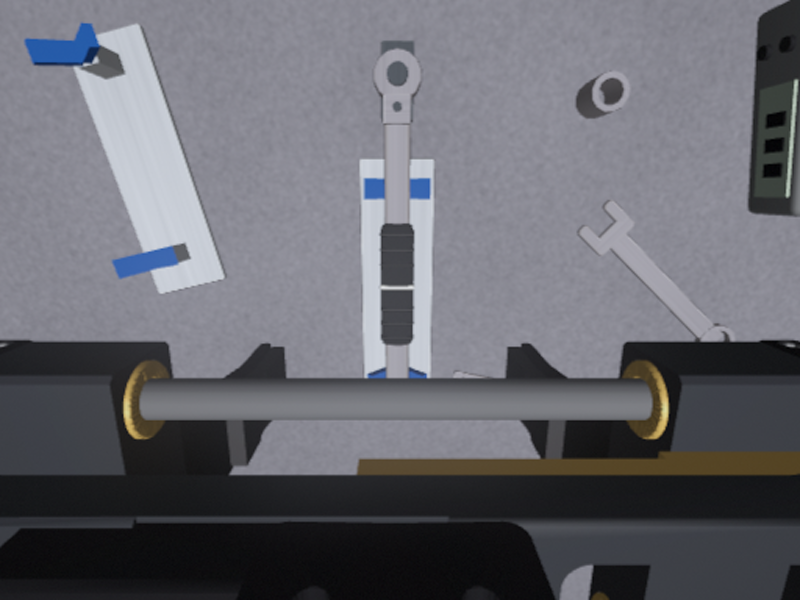

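View pics/zscene.png

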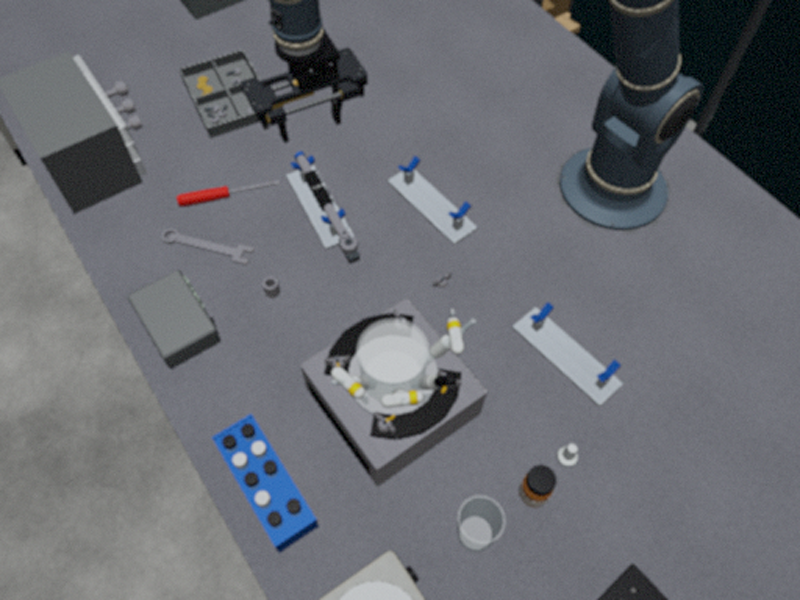

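```bash
python3 -c "
from cell import manip
print(manip.hand_in())"
```

```text
the job is handed in; nothing more can be done
None
```

The bare wing nut is tightened to the click, the wrench is back on its rest, and the job is handed in. It took about 24 s of the 72 s allowed. I had no verdict back and did not read `clamp_load`, so the tightening result rests on the measured torque.

- **Fit:** The wrench came from the right-most rest. The socket went over the bare nut with no contact force until its floor touched the wings.
- **Tightening:** I turned the nut clockwise about its axis. It seated after about 0.39 rad of wrench travel, and the torque rose to 1.18 N m.
- **Click:** The torque then fell to 0.44 N m within about 3 mm of hand travel, and I stopped there. As I eased back, it rose again briefly to 0.84 N m, below the peak, then dropped to zero. I lifted the wrench off after that.
- **Wrench on its rest:** In the last pictures the wrench lies centred in the saddles, head the same way as before. It is within about 2 mm of its first position along its length, and its height is unchanged. The gripper is open and clear.
- **Other things:** By eye, everything else on the bench in the final scene view is where it started. At no point did I see a sign of contact with the glass cell.

Two small disagreements: the wrist camera reads about 1 mm off sideways, which I allowed for by measuring the wrench and nut in the same picture. Position readings also drifted by up to 1.5 mm while the arm was settling.

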